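# Lever up the iron plate and pack its edge

## Robot

A 6-joint arm with a two-finger parallel gripper is mounted at the origin on the work surface; the furniture and walls round the work are solid. World frame = base frame: x ahead of the robot, y to its left, z up, the work surface at z = 0. Lengths are in mm, angles in rad, forces in N, time in s.
With the tool pointing down it reaches from about 250 to 775 mm from the base axis. Payload 4 kg.
Tool frame: the origin (TCP) lies on the centre line of the jaws, within the pads' length; the fingertips stand 17 mm ahead of it and the grasp point (between the pads) lies 2 mm behind it; z points along the fingers, y is the line along which they close (so a half turn about z gives the same grasp; the last joint's range is limited). The gripper opens to 94 mm and grips with 3 to 60 N. Pads are 16 mm wide; open, the fingers measure 119 mm over their backs; the gripper's body (75 mm by 177 mm) begins 78 mm behind the grasp point.
Start: joints at [-1.363, 0.087, 1.371, -0, 1.684, -0.103], TCP at [168.199, -523.671, 184.806] pointing down, gripper open.
Joint ranges: [-3.1, 3.1], [-0.76, 2.03], [0.27, 2.55], [-1.08, 4.22], [0.17, 2.65], [-2.57, 2.57]. Speed limits (rad/s): [2.79, 2.79, 3.14, 3.14, 3.14, 3.14].

## Interface

Orientations are given as a rotation vector (axis times angle).
In Python, from rig import r, viewer, spotter gives the robot as it stands. The module is installed in compiled form; this text tells all that it offers.
- The arm moves only by the tool send_rows, never from a script. Its argument "moves" is a list of rows, each an object of numbers: "x", "y", "z": the shift along the tool's x, y, z in units of 0.1 m (1.0 is 0.1 m); "roll": the turn about the tool's z in units of pi/2 rad (1.0 is pi/2 rad). A call has 1 to 5 rows; each row is the pose to reach, as a shift and turn from the pose commanded when the call began, along the tool's axes at that moment; what a row does not reach only later rows make up. A row lasts 1/12 s, in which the tool goes at most 41.7 mm and 7.16 degrees, less where a joint would pass 70% of its speed; a pose out of reach is approached as far as the arm can. A call with a number of a shift or a turn outside -1 to 1 is refused whole. A call with a gripper value outside its range is refused whole. "hand" is the opening in per cent of the stroke, from 0 (shut) to 100 (fully open), set as the call begins (left out, the last holds). The fingers move at their own pace and stop on an object; "newtons" is the grip in N (left out, the last holds). Time passes only in rows, so rows that repeat a pose let the fingers close. It gives the time, the measured TCP pose, the force, the opening and the grip force at its end, in the units of the state.
- r.state(): the state, without advancing time (a new reading comes with each control period).
- viewer.grab_frame(name): name is "side" or "top" or "wrist"; returns (picture, depth): 384x512x3 uint8, red, green, blue; 384x512 float32, mm along the optical axis (not along the pixel's ray), 0 where there is no reading.
- viewer.calibration(name): a dict with "K" (3x3 intrinsics, pixels), "k1" (the pictures are not rectified: a ray, as slopes to the right and down, at radius r is drawn at 1 + k1 r^2 times it, then the intrinsics apply), "R" (3x3) and "t" (3): a world point X has camera coordinates R X + t. Camera axes: x right, y down, z forward; pixel columns grow to the right and rows downward; lengths in mm; the calibration is good to about 2 mm. A picture is of the moment at which its call begins: read the wrist's pose just before it. calibration takes no time and is no camera call; for the wrist camera it gives the pose at the moment of the call.
- r.finish_job(): hands the job in; it is judged then, once.
Trained networks look in the newest picture that a camera, given by its name, has taken for a name from the list of things; names that differ only in an ending like _2 or _b are one class to them, and where a whole thing is asked for, a point or a joint stands for the part that bears it (a point fixed in the world has none). Each returns a list of dicts, best first, with "confidence" (0 to 1); they miss things now and then, are a little off and sometimes report something else, mostly with a low value. They report only what shows in the picture. A call takes as long as a camera call. They do not tell look-alikes from the thing itself.
- spotter.boxes_of(camera, thing): "location" ([row, column] as shares, 0 to 1, of the picture: columns of its width, rows of its height, amid what is visible of it).
- spotter.landmark_of(camera, thing): "location" ([row, column] as shares, 0 to 1, of the picture: columns of its width, rows of its height: a listed point, or the origin of a listed thing).
The state is a dict: "time": time; "joint_pos": joint angles; "qvel": joint speeds; "joint_torque": joint torques, N m; "tcp_pos": TCP position; "tool_rot": TCP orientation; "wrist_force": force on the tool from outside, world axes, zero at the start; "moment": the same for the moment, N m; "finger_gap": finger opening in mm; "grip_force": force on a finger pad.
Only numpy, scipy, OpenCV 4.12 (cv2) and the standard library are available. Lean on these libraries where they do the work, as an engineer would, in place of code of your own. Each camera call takes 0.05 s, during which the arm holds its last target. There are 200 camera calls.

## Task

Lever the raised edge of the heavy iron plate up with the pry bar over the fulcrum block and park the bar's handle end under the keeper hook, so that it holds the plate up by itself. Push the wooden packing block along the bench, end first, under the far half of that edge (the half away from the robot) until it gently meets the runner beneath the plate. Then unhook the bar and ease it up so that the plate comes to rest on the block; press and push gently, do not shift the plate along the bench or touch it with the hand, and leave the other things where they are.

Things in the scene. Friction and masses are not known exactly. Their poses are not given: they have to be found in the camera images.
- fixture: Dark steel levering fixture: a fulcrum block and a keeper hook, both screwed to the bench 200 mm apart. Origin on the bench under the middle of the fulcrum's ridge; x points level to the plate, y level away from the robot, z up. The bar lies along x over the ridge, nose to +x; the hook is at -x, where its handle end comes down. Nothing else lies between them.
- fulcrum_top (a point): Middle of the crest of the fulcrum's round ridge (7 mm radius, along y), fixture z = 30 mm. The block's foot is 44 x 74 mm. Two cheeks, 24 mm long in x, rise to z = 42 mm at the ridge's ends and leave a 34 mm slot (y -17 to +17 mm) for the bar.
- hook_seat (a point): Where the middle of the parked bar's top lies, up against the hook's arm: fixture x -200, y +3, z 33 mm. Hook 20 mm wide in x: post at y +16 to +34, arm from it to y -15, z 33 to 43 mm; the arm's last 6 mm (y -15 to -9) hangs down as a lip to z 29. Open to -y: the bar goes down beside it at -y, passes below the lip to +y and rises behind the lip.
- plate: Heavy loose dark iron plate, 220 x 240 mm in x and y, about 5.5 kg (unsure by 20 %). Origin on the bench under its centre; x away from the fulcrum, y away from the robot. It stands on two 24 mm high runners along y, 18 mm wide: the far one at x +86 to +104, the near one adjustable (see plate_edge); underside 24, top 46 mm up. The edge at x = -110 is lifted (20 to 32 N) and the plate tips about its far runner.
- plate_edge (a point): Middle of the lower edge to be lifted: plate x -110, y 0, z 24 mm; 24 mm up at the start, about 40 with the bar parked, 32 to 34 when the plate rests on the block. The near runner is set by hand, stiffly, anywhere from 32 to 58 mm behind the edge: its place is not given and is found by feel. The edge is about 55 mm beyond the fulcrum's ridge; the bar comes under it at about plate y = -45 mm.
- pry_bar: Straight bare steel pry bar, 300 long (x), 20 wide (y), 10 mm thick, 0.35 kg, lying flat at the start. Origin at the middle of its underside, which is flat all along; x points to the nose. The top steps down to 7 mm thick at x = +112 and to 4 mm at x = +132 mm. Pressed down about 45 mm behind its middle, it takes 8 to 16 N. Let go, its handle end sinks.
- bar_nose (a point): End of the bar's nose: bar x = +150, 2 mm above its underside. To lever well it reaches 20 to 30 mm under the plate's edge, so the ridge is about 75 mm behind it; it goes in nose down, sloping about 0.3 rad. The parked bar is nearly level (handle end lower by 0.03 to 0.06 rad).
- shim: Plain wooden packing block, 130 long (x), 30 wide (y), 32 mm high, 80 g. Origin at the centre of its underside; x points along it to the end that faces roughly towards the plate. Home against the runner, 32 to 58 mm of it is under the plate; a light push (3 to 15 N) shows that it has met it, over 25 N is too much.
- shim_tip (a point): Middle of the end face of the block that goes under the plate (block x = +65, z = 16 mm).
- clay_star: Small clay star, 49 x 48 x 8 mm, beyond the work; leave alone. Origin under its centre.
- clay_ball: Lump of clay, 52 x 59 x 37 mm, beyond the work; leave alone. Origin under its centre.
There are look-alikes about, which are no part of the job. There is more than one size of the shim; the job needs the larger.

How it is judged (in metres and radians):
On the way, in this order (a step that is already met when the one before it is completed fails the run):
1. the parked bar alone holds the plate's edge at least 10 mm up, the hand off the bar (height (world z) of plate_edge above 0.034 m and contact force between pry_bar and plate above 8 N and contact force between pry_bar and fixture above 8 N and contact force between each of the arm, the fingers and pry_bar below 0.5 N), for 0.2 s.
2. with the edge still held up by the bar, the block is pushed home under its far half and felt to meet the runner (over 2 N) (x of shim_tip in the frame of plate above -0.083 m and y of shim_tip in the frame of plate between 0.012 and 0.105 m and angle between the x axis of shim and the x axis of plate, either way round below 0.25 rad and angle between shim's own z axis and vertical below 0.12 rad and contact force between shim and plate above 2 N and height (world z) of plate_edge above 0.0335 m and contact force between pry_bar and plate above 8 N), for 0.05 s.
At the end, for the whole second after the job is handed in: The plate rests on the flat-lying block (edge middle 28.5 to 34.5 mm up; block presses it with over 8 N, the bar with under 10 N); the block is square within 0.25 rad, its end 27 mm or more under the edge, 12 to 105 mm beyond the middle; all at rest. The bar may stay or be drawn out (x of shim_tip in the frame of plate above -0.083 m and y of shim_tip in the frame of plate between 0.012 and 0.105 m and angle between the x axis of shim and the x axis of plate, either way round below 0.25 rad and angle between shim's own z axis and vertical below 0.12 rad and height (world z) of plate_edge between 0.0285 and 0.0345 m and contact force between shim and plate above 8 N and contact force between pry_bar and plate below 10 N and linear speed of each of plate, shim below 0.02 m/s and linear speed of pry_bar below 0.03 m/s); the robot touches nothing.
It fails at once if the plate is pushed along or thrown up (its origin moves more than 20 mm) (distance of plate from where it was at the start of the episode above 0.02 m).
It fails at once if the block is pushed hard against the plate while the bar holds it up (over 25 N), or the plate is dropped on it (over 80 N) ((height (world z) of plate_edge above 0.035 m and contact force between shim and plate above 25 N) or contact force between shim and plate above 80 N).
It fails at once if the bar is forced against the fixture (over 110 N) (contact force between pry_bar and fixture above 110 N).
It fails at once if the hand pushes the plate (over 3 N) (contact force between any of the fingers, the arm and plate above 3 N).
It fails at once if a bystander is disturbed (over 15 mm) (distance of any of clay_star, clay_ball from where it was at the start of the episode above 0.015 m).
It also fails if it takes over 59 s, if anything falls off the work surface, if the arm or the gripper's body presses on something with over 40 N, if the wrist force passes 120 N, or if a joint passes its speed limit or range.

## Working session

There is one attempt and no reset: what is moved stays moved. The work goes in short steps, Python scripts to look and compute and a tool call to move; the robot and the scene stay as the last step left them, time stands still between calls to the robot, and variables do not carry over. Pictures are saved under pics/ and viewed, at most 10 in all, crops included, and the job is handed in when it is done.

Besides the shell and the picture viewer there is one more tool, called after "Emit:" in YAML: its name, and indented under it one key for each argument. send_rows: Moves the arm, as the interface text tells. Its arguments: {"type":"object","properties":{"moves":{"type":"array"},"hand":{"type":"number"},"newtons":{"type":"number"}},"required":["moves"]}

```bash
mkdir -p pics
cat > h.py <<'E'
import numpy as np, cv2
from rig import r, viewer, spotter
def ray(cal,px):
    K=np.array(cal['K']);x=np.array([(px[0]-K[0,2])/K[0,0],(px[1]-K[1,2])/K[1,1]])
    u=x.copy()
    for _ in range(20): u=x/(1+cal['k1']*(u@u))
    return np.array([u[0],u[1],1.])
def onz(cal,px,z):
    R=np.array(cal['R']);t=np.array(cal['t']);d=R.T@ray(cal,px);c=-R.T@t
    return c+d*(z-c[2])/d[2]
def proj(cal,X):
    c=np.array(cal['R'])@np.array(X)+np.array(cal['t']);u=c[:2]/c[2];u=u*(1+cal['k1']*(u@u))
    K=np.array(cal['K']);return np.array([K[0,0]*u[0]+K[0,2],K[1,1]*u[1]+K[1,2]])
def cloud(cal,dep):
    K=np.array(cal['K']);h,w=dep.shape
    cc,rr=np.meshgrid(np.arange(w),np.arange(h))
    x=np.stack([(cc-K[0,2])/K[0,0],(rr-K[1,2])/K[1,1]],-1);u=x.copy()
    for _ in range(20): u=x/(1+cal['k1']*(u**2).sum(-1,keepdims=True))
    P=np.concatenate([u,np.ones((h,w,1))],-1)*dep[...,None]
    return (P-np.array(cal['t']))@np.array(cal['R'])
E
python3 - <<'E'
from h import *
zs=dict(fulcrum_top=30,hook_seat=33,plate=46,plate_edge=24,pry_bar=5,bar_nose=2,shim=16,shim_tip=16,clay_star=0,clay_ball=0)
for c in ('top','side'):
    im,d=viewer.grab_frame(c);cal=viewer.calibration(c)
    cv2.imwrite(f'pics/{c}0.png',im[...,::-1]);np.save(f'{c}0.npy',d)
    print(c,(-np.array(cal['R']).T@cal['t']).round())
    if c=='top':
        for n,z in zs.items():
            for q in spotter.landmark_of(c,n)[:4]:
                l=q['location'];px=(l[1]*512,l[0]*384);print(n,round(q['confidence'],2),np.round(px),onz(cal,px,z).round(1))
print(r.state())
E
```

```text
top [ 273.   91. 1106.]
fulcrum_top 0.78 [294. 192.] [482.9   7.7  30. ]
hook_seat 0.37 [246. 126.] [691.8 151.2  33. ]
plate 0.71 [346. 177.] [ 522.3 -143.5   46. ]
plate_edge 0.67 [311. 179.] [525.5 -43.2  24. ]
pry_bar 0.72 [163. 193.] [491.8 406.    5. ]
bar_nose 0.55 [182. 145.] [642.7 354.3   2. ]
shim 0.93 [255. 169.] [559.1 125.5  16. ]
shim 0.52 [193. 303.] [166.6 304.   16. ]
shim 0.4 [225. 199.] [466.5 214.4  16. ]
shim_tip 0.8 [272. 169.] [558.4  73.9  16. ]
shim_tip 0.57 [211. 302.] [169.7 254.2  16. ]
clay_star 0.67 [292. 130.] [690.2   8.6   0. ]
clay_ball 0.68 [244. 123.] [715.2 158.5   0. ]
side [ 415. -639.  645.]
{'time': 0.6, 'joint_pos': array([-1.36306100e+00,  8.71675503e-02,  1.37068383e+00, -1.29642675e-05,
        1.68362908e+00, -1.03079938e-01]), 'qvel': array([ 0.00035646,  0.00155837, -0.00014103,  0.0005426 ,  0.00097915,
        0.00098864]), 'joint_torque': array([ 7.06706469e-04, -3.39778876e+01, -3.02416599e+01,  7.16245431e-02,
        2.35926581e-02,  1.73536876e-06]), 'tcp_pos': array([ 168.21380385, -523.66053332,  184.83184133]), 'tool_rot': array([ 3.10362082e+00,  4.86244890e-01, -1.09896617e-05]), 'wrist_force': array([-0.23456448, -0.04925717, -0.4655916 ]), 'moment': array([-0.01910713,  0.01113428, -0.0679421 ]), 'grip_force': 0.0, 'finger_gap': 93.84729021937203}
```

View pics/top0.png

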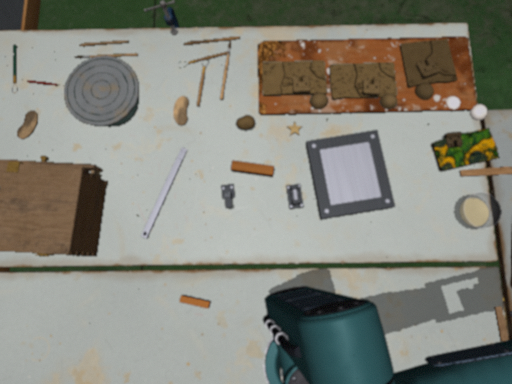

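View pics/side0.png

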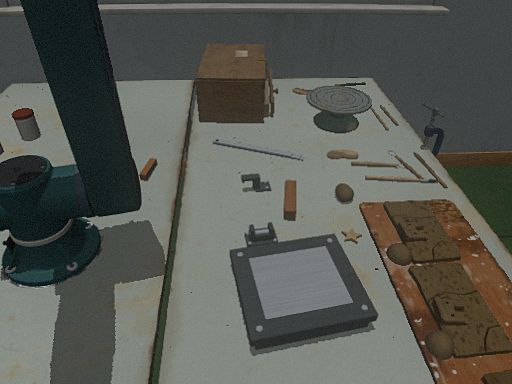

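The top view shows the plate at about (350,175), the fulcrum at (294,195), the hook at (228,195), the large block at (253,169) and the bar from (148,236) to (183,150). The small block, a look-alike, is at (195,300). The side view agrees with this. Next I measure with depth.

Run:
```python
from h import *
cal=viewer.calibration('top');d=np.load('top0.npy');im=cv2.imread('pics/top0.png')
P=cloud(cal,d)
b=P[225:255,330:400];print('bench z',np.median(b[...,2]), b[...,2].std())
# candidate windows (r0,r1,c0,c1), height thr
for n,(r0,r1,c0,c1),z0,z1 in [('bar',(140,245,138,195),5,40),('shim',(155,182,222,285),16,60),('fulc',(178,215,280,308),12,70),('hook',(178,215,215,242),15,70),('plate',(120,225,300,400),30,70)]:
    w=P[r0:r1,c0:c1].reshape(-1,3);m=(w[:,2]>z0)&(w[:,2]<z1)
    q=w[m];zz=np.median(q[:,2]);
    rc=cv2.minAreaRect(q[:,:2].astype(np.float32));c=cv2.boxPoints(rc)
    # pca
    mu=q.mean(0);ev,V=np.linalg.eigh(np.cov((q[:,:2]-mu[:2]).T))
    print(n,len(q),'z',zz.round(1),'rect',np.round(rc[0],1),np.round(rc[1],1),round(rc[2],2),'mean',mu.round(1),'axis',V[:,1].round(3), 'corners',c.round(0).tolist())
cv2.imwrite('pics/topzoom.png',cv2.resize(im[110:250,135:405],None,fx=2.9,fy=2.9,interpolation=cv2.INTER_CUBIC))
```

```text
bench z 0.04397187891722153 63.76047413465843
bar 643 z 9.1 rect [494.7 394.8] [318.  163.4] 2.45 mean [485.3 406.2   9.1] axis [-0.931  0.365] corners [[332.0, 470.0], [339.0, 306.0], [657.0, 320.0], [650.0, 483.0]]
shim 455 z 31.2 rect [560.2 134.7] [129.7  31.3] 81.26 mean [558.5 134.2  30.6] axis [0.156 0.988] corners [[535.0, 73.0], [566.0, 68.0], [586.0, 196.0], [555.0, 201.0]]
fulc 188 z 28.3 rect [473.5   7.8] [63.7 33.5] 1.42 mean [473.3   8.4  29.8] axis [-0.998 -0.067] corners [[441.0, 24.0], [442.0, -10.0], [506.0, -8.0], [505.0, 25.0]]
hook 118 z 42.3 rect [460.7 206.6] [48.  20.2] 7.2 mean [460.3 206.3  41.9] axis [-0.993 -0.115] corners [[436.0, 214.0], [438.0, 194.0], [486.0, 200.0], [483.0, 220.0]]
plate 5916 z 46.1 rect [ 531.9 -130.7] [240.7 269.7] 8.74 mean [ 531.5 -153.    45.9] axis [-0.988 -0.155] corners [[393.0, -16.0], [433.0, -282.0], [671.0, -246.0], [630.0, 21.0]]
```

View pics/topzoom.png

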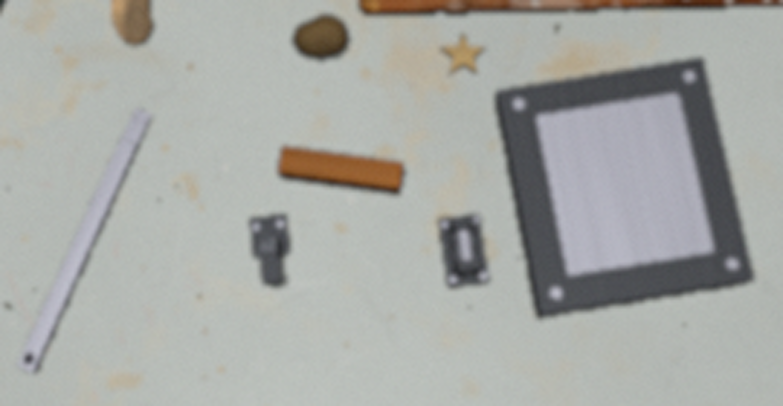

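```bash
cat >> h.py <<'E'
def phi_of(rv):
    R=cv2.Rodrigues(np.array(rv,float))[0];return np.arctan2(R[1,0],R[0,0])
def plan(wps,start=None):
    """wps: (x,y,z,phi or None); prints rows to type. returns end pose"""
    if start is None:
        s=r.state();start=[*s['tcp_pos'],phi_of(s['tool_rot'])]
    p=np.array(start,float)
    for w in wps:
        w=[p[i] if w[i] is None else w[i] for i in range(4)];w=np.array(w,float)
        d=w-p;d[3]=(d[3]+np.pi)%(2*np.pi)-np.pi
        n=int(max(1,np.ceil(np.abs(d[2])/100),np.ceil(np.hypot(d[0],d[1])/100),np.ceil(abs(d[3])/0.62)))
        for k in range(n):
            s=(p+d*(k+1)/n)-p if k==0 else d/n
            f=p[3];sx=(np.cos(f)*s[0]+np.sin(f)*s[1])/100;sy=(np.sin(f)*s[0]-np.cos(f)*s[1])/100
            row=np.round([sx,sy,-s[2]/100,-s[3]/(np.pi/2)],3)
            rows=int(max(np.ceil(np.linalg.norm(s[:3])/41),np.ceil(abs(np.degrees(s[3]))/7.1)))
            p=p+s;print(f'x {row[0]} y {row[1]} z {row[2]} roll {row[3]} rows {rows} -> {p.round(2)}')
    return p
E
python3 - <<'E'
from h import *
cal=viewer.calibration('top');P=cloud(cal,np.load('top0.npy'))
w=P[140:245,138:195].reshape(-1,3);q=w[(w[:,2]>2)&(w[:,2]<14)]
vx,vy,x0,y0=cv2.fitLine(q[:,:2].astype(np.float32),cv2.DIST_HUBER,0,.01,.01).ravel()
s=(q[:,:2]-[x0,y0])@[vx,vy];l=(q[:,:2]-[x0,y0])@[-vy,vx];k=abs(l)<14;s=s[k]
print('bar dir',vx,vy,'ends',[(round(float(x0+vx*a)),round(float(y0+vy*a))) for a in (s.min(),s.max())],np.ptp(s),np.ptp(l[k]))
w=P[120:225,300:400].reshape(-1,3);q=w[(w[:,2]>38)&(w[:,2]<54)]
g=np.zeros((900,900),np.uint8);g[np.clip(q[:,0].astype(int),0,899),np.clip(q[:,1].astype(int)+500,0,899)]=1
g=cv2.morphologyEx(g,cv2.MORPH_CLOSE,np.ones((9,9)));g=cv2.morphologyEx(g,cv2.MORPH_OPEN,np.ones((9,9)))
pts=np.argwhere(g).astype(np.float32)-[0,500];rc=cv2.minAreaRect(pts.astype(np.float32));print('plate',rc)
plan([(300,-330,330,.7),(410,-80,340,1.2),(430,80,340,1.69)])
E
```

```text
bar dir 0.94092286 -0.33862096 ends [(335, 460), (656, 344)] 341.47056798966423 27.762563187870683
plate ((534.5926513671875, -153.5784912109375), (239.9655303955078, 220.236083984375), 8.711437225341797)
x 0.616 y -0.48 z -0.484 roll -0.083 rows 3 -> [ 2.1214e+02 -4.5911e+02  2.3322e+02  4.4000e-01]
x 0.673 y -0.397 z -0.484 roll -0.083 rows 3 -> [ 256.07 -394.55  281.61    0.57]
x 0.718 y -0.306 z -0.484 roll -0.083 rows 3 -> [ 300.  -330.   330.     0.7]
x 0.817 y -0.401 z -0.033 roll -0.106 rows 3 -> [ 336.67 -246.67  333.33    0.87]
x 0.873 y -0.26 z -0.033 roll -0.106 rows 3 -> [ 373.33 -163.33  336.67    1.03]
x 0.904 y -0.112 z -0.033 roll -0.106 rows 3 -> [410.  -80.  340.    1.2]
x 0.782 y -0.197 z -0.0 roll -0.156 rows 2 -> [420.     0.   340.     1.44]
x 0.806 y -0.001 z -0.0 roll -0.156 rows 2 -> [430.    80.   340.     1.69]
```

Emit:
send_rows:
  moves:
    - {"x": 0.62, "y": -0.48, "z": -0.48, "roll": -0.083}
    - {"x": 0.62, "y": -0.48, "z": -0.48, "roll": -0.083}
    - {"x": 0.62, "y": -0.48, "z": -0.48, "roll": -0.083}

```text
time: 0.85
tcp_pos: [215.2, -457.4, 237.3]
tool_rot: [3.059, 0.691, 0.004]
wrist_force: [-0.6, -1.0, 1.3]
finger_gap: 93.7
grip_force: 0.0
```

Emit:
send_rows:
  moves:
    - {"x": 0.67, "y": -0.4, "z": -0.48, "roll": -0.083}
    - {"x": 0.67, "y": -0.4, "z": -0.48, "roll": -0.083}
    - {"x": 0.67, "y": -0.4, "z": -0.48, "roll": -0.083}

```text
time: 1.1
tcp_pos: [258.6, -392.4, 285.6]
tool_rot: [3.006, 0.89, 0.005]
wrist_force: [-0.0, -0.8, 0.8]
finger_gap: 94.1
grip_force: 0.0
```

Emit:
send_rows:
  moves:
    - {"x": 0.72, "y": -0.31, "z": -0.48, "roll": -0.083}
    - {"x": 0.72, "y": -0.31, "z": -0.48, "roll": -0.083}
    - {"x": 0.72, "y": -0.31, "z": -0.48, "roll": -0.083}

```text
time: 1.35
tcp_pos: [302.1, -327.3, 332.9]
tool_rot: [2.942, 1.084, 0.005]
wrist_force: [0.5, 0.7, 0.6]
finger_gap: 94.0
grip_force: 0.0
```

Emit:
send_rows:
  moves:
    - {"x": 0.82, "y": -0.4, "z": -0.03, "roll": -0.106}
    - {"x": 0.82, "y": -0.4, "z": -0.03, "roll": -0.106}
    - {"x": 0.82, "y": -0.4, "z": -0.03, "roll": -0.106}

```text
time: 1.6
tcp_pos: [338.0, -242.5, 332.3]
tool_rot: [2.846, 1.329, 0.003]
wrist_force: [1.0, 0.2, 0.0]
finger_gap: 94.1
grip_force: 0.0
```

Emit:
send_rows:
  moves:
    - {"x": 0.87, "y": -0.26, "z": -0.03, "roll": -0.106}
    - {"x": 0.87, "y": -0.26, "z": -0.03, "roll": -0.106}
    - {"x": 0.87, "y": -0.26, "z": -0.03, "roll": -0.106}

```text
time: 1.85
tcp_pos: [374.3, -159.3, 334.7]
tool_rot: [-2.725, -1.562, -0.002]
wrist_force: [-0.3, 0.2, 1.2]
finger_gap: 93.9
grip_force: 0.0
```

Emit:
send_rows:
  moves:
    - {"x": 0.9, "y": -0.11, "z": -0.03, "roll": -0.106}
    - {"x": 0.9, "y": -0.11, "z": -0.03, "roll": -0.106}
    - {"x": 0.9, "y": -0.11, "z": -0.03, "roll": -0.106}

```text
time: 2.1
tcp_pos: [411.0, -76.4, 337.2]
tool_rot: [-2.586, -1.782, -0.002]
wrist_force: [-0.5, 0.0, 0.5]
finger_gap: 93.8
grip_force: 0.0
```

Emit:
send_rows:
  moves:
    - {"x": 0.78, "y": -0.2, "z": 0, "roll": -0.156}
    - {"x": 0.78, "y": -0.2, "z": 0, "roll": -0.156}
    - {"x": 0.78, "y": -0.2, "z": 0, "roll": -0.156}

```text
time: 2.35
tcp_pos: [419.5, 4.4, 337.1]
tool_rot: [-2.344, -2.089, -0.001]
wrist_force: [0.2, -0.2, 0.2]
finger_gap: 94.0
grip_force: 0.0
```

Emit:
send_rows:
  moves:
    - {"x": 0.81, "y": 0, "z": 0, "roll": -0.156}
    - {"x": 0.81, "y": 0, "z": 0, "roll": -0.156}
    - {"x": 0.81, "y": 0, "z": 0, "roll": -0.156}
    - {"x": 0.81, "y": 0, "z": 0, "roll": -0.156}

```text
time: 2.68
tcp_pos: [429.5, 80.5, 336.9]
tool_rot: [2.084, 2.351, -0.003]
wrist_force: [-0.6, -0.3, 0.7]
finger_gap: 93.6
grip_force: 0.0
```

Run:
```python
from h import *
s=r.state();print(s['time'],s['tcp_pos'],phi_of(s['tool_rot']),s['joint_pos'])
cal=viewer.calibration('wrist');im,d=viewer.grab_frame('wrist');cv2.imwrite('pics/w1.png',im[...,::-1]);np.save('w1.npy',d)
np.savez('w1cal.npz',**{k:np.array(v) for k,v in cal.items()})
print((-np.array(cal['R']).T@cal['t']).round(),np.array(cal['R']).round(2))
for n,z in dict(fulcrum_top=30,hook_seat=33,plate_edge=24,shim=0,shim_tip=16).items():
    for q in spotter.landmark_of('wrist',n)[:2]:
        l=q['location'];px=(l[1]*512,l[0]*384);print(n,round(q['confidence'],2),np.round(px),onz(cal,px,z).round(1))
```

```text
2.6833 [429.46289576  80.4978967  336.91684765] 1.6910617233177816 [ 5.66659115e-02 -1.42439833e-01  1.29454734e+00 -1.63451280e-03
  1.99082442e+00 -6.42640120e-02]
[422. 150. 536.] [[ 0.99  0.12 -0.  ]
 [ 0.12 -0.96  0.24]
 [ 0.03 -0.24 -0.97]]
fulcrum_top 0.61 [285. 204.] [478.3  12.6  30. ]
hook_seat 0.77 [290.  70.] [459.  205.5  33. ]
plate_edge 0.89 [310. 241.] [526.7 -44.7  24. ]
plate_edge 0.74 [347. 131.] [555.5 132.2  24. ]
shim 0.88 [347. 130.] [560.1 133.    0. ]
shim 0.65 [338. 169.] [557.7  71.    0. ]
shim_tip 0.87 [340. 169.] [555.9  73.8  16. ]
shim_tip 0.53 [90.  6.] [166.8 264.7  16. ]
```

View pics/w1.png

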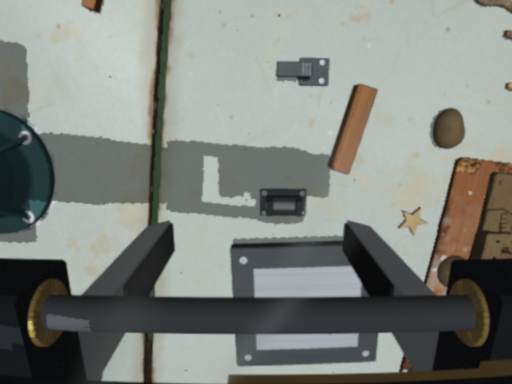

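The wrist view shows the hook at (303,71), the fulcrum at (283,203), the block from (365,88) to (340,170), and the plate's near edge at row 243.

Run:
```python
from h import *
c=np.load('w1cal.npz');cal={k:c[k] for k in c};cal['k1']=float(cal['k1'])
P=cloud(cal,np.load('w1.npy'))
def comp(win,z0,z1,nm):
    r0,r1,c0,c1=win;w=P[r0:r1,c0:c1];m=((w[...,2]>z0)&(w[...,2]<z1)).astype(np.uint8)
    n,lab,st,_=cv2.connectedComponentsWithStats(m);k=1+np.argmax(st[1:,4]);q=w[lab==k]
    rc=cv2.minAreaRect(q[:,:2].astype(np.float32));print(nm,len(q),'z',np.median(q[:,2]).round(1),np.round(rc[0],1),np.round(rc[1],1),round(rc[2],1))
print('bench',np.median(P[100:130,200:250,2]))
comp((175,230,240,325),4,60,'fulc foot');comp((175,230,240,325),34,60,'cheeks');comp((175,230,240,325),24,60,'ful top')
comp((45,95,260,345),4,60,'hook all');comp((45,95,260,345),28,60,'hook arm')
comp((75,185,320,385),16,60,'shim')
```

```text
bench -0.9252432070274379
fulc foot 1251 z 22.0 [478.    8.7] [73.6 43.7] 6.5
cheeks 110 z 40.3 [499.5  11.6] [ 9.3 23.1] 8.5
ful top 492 z 29.3 [477.6   8.5] [54.4 24.5] 6.6
hook all 1060 z 36.2 [478.1 209. ] [78.7 38.5] 7.4
hook arm 536 z 41.8 [463.6 207.2] [49.5 18.5] 6.8
shim 1984 z 30.6 [562.5 135.7] [129.5  31.5] 81.1
```

Run:
```python
from h import *
plan([(452,419,170,2.796)],[429.5,80.5,340,1.691])
```

```text
x 0.833 y 0.157 z 0.425 roll -0.176 rows 3 -> [435.12 165.12 297.5    1.97]
x 0.759 y 0.379 z 0.425 roll -0.176 rows 3 -> [440.75 249.75 255.     2.24]
x 0.627 y 0.571 z 0.425 roll -0.176 rows 3 -> [446.38 334.38 212.5    2.52]
x 0.447 y 0.721 z 0.425 roll -0.176 rows 3 -> [452.  419.  170.    2.8]
```

Emit:
send_rows:
  moves:
    - {"x": 0.83, "y": 0.16, "z": 0.425, "roll": -0.176}
    - {"x": 0.83, "y": 0.16, "z": 0.425, "roll": -0.176}
    - {"x": 0.83, "y": 0.16, "z": 0.425, "roll": -0.176}

```text
time: 3.23
tcp_pos: [434.1, 167.1, 292.1]
tool_rot: [-1.731, -2.617, 0.003]
wrist_force: [0.5, 0.8, -0.5]
finger_gap: 94.1
grip_force: 0.0
```

Emit:
send_rows:
  moves:
    - {"x": 0.76, "y": 0.38, "z": 0.425, "roll": -0.176}
    - {"x": 0.76, "y": 0.38, "z": 0.425, "roll": -0.176}
    - {"x": 0.76, "y": 0.38, "z": 0.425, "roll": -0.176}

```text
time: 3.48
tcp_pos: [439.5, 252.1, 249.3]
tool_rot: [-1.353, -2.831, 0.004]
wrist_force: [0.1, -0.9, -0.5]
finger_gap: 94.2
grip_force: 0.0
```

Emit:
send_rows:
  moves:
    - {"x": 0.63, "y": 0.57, "z": 0.425, "roll": -0.176}
    - {"x": 0.63, "y": 0.57, "z": 0.425, "roll": -0.176}
    - {"x": 0.63, "y": 0.57, "z": 0.425, "roll": -0.176}

```text
time: 3.73
tcp_pos: [445.0, 336.6, 206.8]
tool_rot: [-0.952, -2.99, 0.005]
wrist_force: [-0.6, 0.1, 0.4]
finger_gap: 94.0
grip_force: 0.0
```

Emit:
send_rows:
  moves:
    - {"x": 0.45, "y": 0.72, "z": 0.425, "roll": -0.176}
    - {"x": 0.45, "y": 0.72, "z": 0.425, "roll": -0.176}
    - {"x": 0.45, "y": 0.72, "z": 0.425, "roll": -0.176}
    - {"x": 0.45, "y": 0.72, "z": 0.425, "roll": -0.176}
  hand: 55

```text
time: 4.07
tcp_pos: [450.6, 419.4, 165.0]
tool_rot: [-0.538, -3.092, 0.007]
wrist_force: [-0.7, 0.3, -0.3]
finger_gap: 70.8
grip_force: 0.0
```

```bash
cat >> h.py <<'E'
def bar_look(view=None,z0=3):
    s=r.state();print(s['time'],s['tcp_pos'].round(1),round(phi_of(s['tool_rot']),3))
    cal=viewer.calibration('wrist');im,d=viewer.grab_frame('wrist');P=cloud(cal,d)
    if view: cv2.imwrite(f'pics/{view}.png',im[...,::-1])
    m=((P[...,2]>z0)&(P[...,2]<18)&(d>0)).astype(np.uint8);m=cv2.morphologyEx(m,cv2.MORPH_OPEN,np.ones((5,5)))
    n,lab,st,_=cv2.connectedComponentsWithStats(m)
    for k in np.argsort(-st[1:,4])[:4]+1:
        q=P[lab==k];rc=cv2.minAreaRect(q[:,:2].astype(np.float32));
        vx,vy,x0,y0=cv2.fitLine(q[:,:2].astype(np.float32),cv2.DIST_HUBER,0,.01,.01).ravel()
        print(st[k],'z',np.median(q[:,2]).round(1),np.round(rc[0],1),np.round(rc[1],1),'dir',vx,vy,'pt',x0,y0,'c',cv2.boxPoints(rc).round(0).tolist())
    return P
E
python3 - <<'E'
from h import *
bar_look('w2')
E
```

```text
4.0667 [450.6 419.4 165. ] 2.797
[ 249   75   29  222 4157] z 8.9 [470.8 416.4] [ 20.1 243.7] dir 0.9248977 -0.38021606 pt 462.12924 419.90897 c [[354.0, 453.0], [580.0, 361.0], [587.0, 379.0], [362.0, 472.0]]
[398  40  18  69 419] z 10.4 [403.1 592.7] [ 2.3 68.6] dir 0.99717593 -0.075101115 pt 402.2992 592.8604 c [[369.0, 594.0], [437.0, 589.0], [437.0, 591.0], [369.0, 596.0]]
[ 95 250  32  35 415] z 5.1 [493.2 224.2] [47.8 18.7] dir 0.97430474 0.22523372 pt 490.81906 224.79994 c [[469.0, 233.0], [470.0, 214.0], [517.0, 216.0], [517.0, 234.0]]
[390   0  12  39 249] z 10.9 [349.8 596.5] [ 2. 38.] dir 0.99646485 -0.08401048 pt 349.06985 596.5666 c [[331.0, 597.0], [369.0, 594.0], [369.0, 596.0], [331.0, 599.0]]
```

View pics/w2.png

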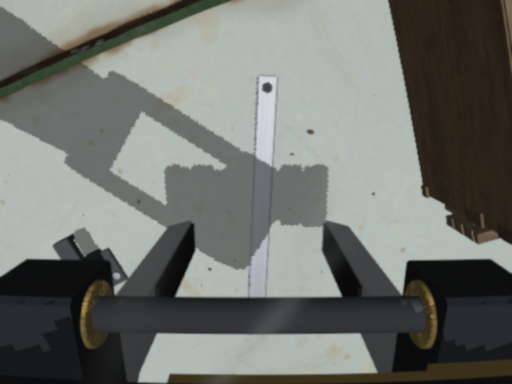

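The wrist view shows the bar's handle end at (267,76), running down to about (257,297). I'll go down and grip it 105 mm from that end.

Run:
```python
from h import *
plan([(455,422.5,90,2.752),(455,422.5,22,2.752)])
```

```text
x -0.021 y 0.052 z 0.77 roll 0.027 rows 2 -> [455.   422.5   90.     2.75]
x 0.0 y 0.0 z 0.68 roll -0.0 rows 2 -> [455.   422.5   22.     2.75]
```

Emit:
send_rows:
  moves:
    - {"x": -0.021, "y": 0.052, "z": 0.4, "roll": 0.027}
    - {"x": -0.021, "y": 0.052, "z": 0.77, "roll": 0.027}
    - {"x": -0.021, "y": 0.052, "z": 0.77, "roll": 0.027}

```text
time: 4.37
tcp_pos: [451.7, 418.1, 83.8]
tool_rot: [-0.609, -3.074, 0.018]
wrist_force: [-1.7, -0.9, -2.1]
finger_gap: 52.0
grip_force: 0.0
```

Emit:
send_rows:
  moves:
    - {"z": 0.3}
    - {"z": 0.5}
    - {"z": 0.64}
    - {"z": 0.66}
    - {"z": 0.66}

```text
validation failed for argument at $.mo...
```

Emit:
send_rows:
  moves:
    - {"z": 0}
    - {"z": 0}
    - {"z": 0}
    - {"z": 0}
    - {"z": 0}
  hand: 0
  newtons: 25

```text
validation failed for argument at $.mo...
```

Emit:
send_rows:
  moves:
    - {"z": 0}
    - {"z": 0}
    - {"z": 0}
    - {"z": 0}
    - {"z": 0}

```text
validation failed for argument at $.mo...
```

Run:
```python
from h import *
s=r.state();print(s['time'],s['tcp_pos'])
plan([(455,422.5,22,2.752)])
```

```text
4.3667 [451.70132457 418.10977287  83.78312761]
x -0.014 y 0.053 z 0.618 roll -0.001 rows 2 -> [455.   422.5   22.     2.75]
```

Emit:
send_rows:
  moves:
    - {"x": 0, "y": 0, "z": 0, "roll": 0}

```text
time: 4.45
tcp_pos: [454.4, 420.8, 90.2]
tool_rot: [-0.608, -3.08, 0.006]
wrist_force: [0.6, 0.7, 0.9]
finger_gap: 51.6
grip_force: 0.0
```

Emit:
send_rows:
  moves:
    - {"x": 0, "y": 0.02, "z": 0.25, "roll": 0}
    - {"x": 0, "y": 0.02, "z": 0.45, "roll": 0}
    - {"x": 0, "y": 0.02, "z": 0.55, "roll": 0}
    - {"x": 0, "y": 0.02, "z": 0.57, "roll": 0}
    - {"x": 0, "y": 0.02, "z": 0.57, "roll": 0}

```text
time: 4.87
tcp_pos: [456.7, 425.6, 35.9]
tool_rot: [0.605, 3.081, 0.003]
wrist_force: [-0.4, -0.0, -0.7]
finger_gap: 51.5
grip_force: 0.0
```

Run:
```python
from h import *
s=r.state();print(s['time'],s['tcp_pos'],s['tool_rot'],s['wrist_force'])
plan([(455,422.5,21,2.752)])
```

```text
4.8667 [456.74313973 425.60488725  35.89217188] [6.04869124e-01 3.08087617e+00 2.72512842e-03] [-0.37919931 -0.04009725 -0.7014723 ]
x 0.004 y -0.035 z 0.149 roll 0.001 rows 1 -> [455.   422.5   21.     2.75]
```

Emit:
send_rows:
  moves:
    - {"x": 0, "y": -0.03, "z": 0.1, "roll": 0}
    - {"x": 0, "y": -0.03, "z": 0.15, "roll": 0}
    - {"x": 0, "y": -0.03, "z": 0.15, "roll": 0}

```text
time: 5.12
tcp_pos: [454.0, 422.2, 18.1]
tool_rot: [-0.604, -3.082, 0.002]
wrist_force: [-0.4, 0.6, -0.1]
finger_gap: 51.8
grip_force: 0.0
```

Emit:
send_rows:
  moves:
    - {"x": 0, "y": 0, "z": 0, "roll": 0}
    - {"x": 0, "y": 0, "z": 0, "roll": 0}
    - {"x": 0, "y": 0, "z": 0, "roll": 0}
    - {"x": 0, "y": 0, "z": 0, "roll": 0}
    - {"x": 0, "y": 0, "z": 0, "roll": 0}
  hand: 0
  newtons: 25

```text
time: 5.53
tcp_pos: [454.6, 422.9, 19.0]
tool_rot: [0.603, 3.083, 0.0]
wrist_force: [-0.0, 0.3, -0.0]
finger_gap: 21.7
grip_force: 0.0
```

Emit:
send_rows:
  moves:
    - {"x": 0, "y": 0, "z": 0, "roll": 0}
    - {"x": 0, "y": 0, "z": 0, "roll": 0}
    - {"x": 0, "y": 0, "z": 0, "roll": 0}

```text
time: 5.78
tcp_pos: [454.4, 422.7, 18.7]
tool_rot: [0.604, 3.083, -0.0]
wrist_force: [0.6, -0.5, -0.2]
finger_gap: 2.2
grip_force: 0.0
```

Run:
```python
from h import *
s=r.state();print(s['tcp_pos'],s['finger_gap'],s['grip_force'])
im,d=viewer.grab_frame('side');cal=viewer.calibration('side');print(proj(cal,s['tcp_pos']))
a=im[115:185,190:340];im2,d2=viewer.grab_frame('wrist')
a=cv2.resize(a,(640,300));b=cv2.resize(im2[60:300,100:420],(400,300))
cv2.imwrite('pics/m1.png',np.vstack([a,np.pad(b,((0,0),(0,240),(0,0)))])[...,::-1])
bar_look()
```

```text
[454.44776127 422.71477954  18.73906323] 2.1665842883375204 0.0
[243.17497538 142.10327375]
5.8833 [454.4 422.7  18.7] 2.755
[ 241   46   35  177 5756] z 8.9 [407.5 442.2] [ 20.1 106.7] dir 0.92548233 -0.3787908 pt 404.70532 443.47778 c [[354.0, 453.0], [453.0, 413.0], [461.0, 431.0], [362.0, 472.0]]
[ 479    0   33  154 2122] z 9.9 [428.  591.2] [ 3.2 95.7] dir 0.99757594 -0.06958655 pt 421.79126 591.4575 c [[380.0, 593.0], [476.0, 586.0], [476.0, 590.0], [380.0, 596.0]]
[   8  331   46   38 1104] z 5.1 [488.3 222.2] [32.3 33.7] dir 0.9763306 0.21628363 pt 485.10333 221.41339 c [[467.0, 214.0], [498.0, 201.0], [510.0, 231.0], [479.0, 243.0]]
[253 334  11  40 335] z 8.8 [549.  384.9] [ 7.3 34.8] dir 0.8981581 -0.43967265 pt 548.0245 385.1663 c [[532.0, 388.0], [564.0, 375.0], [566.0, 382.0], [534.0, 395.0]]
```

View pics/m1.png

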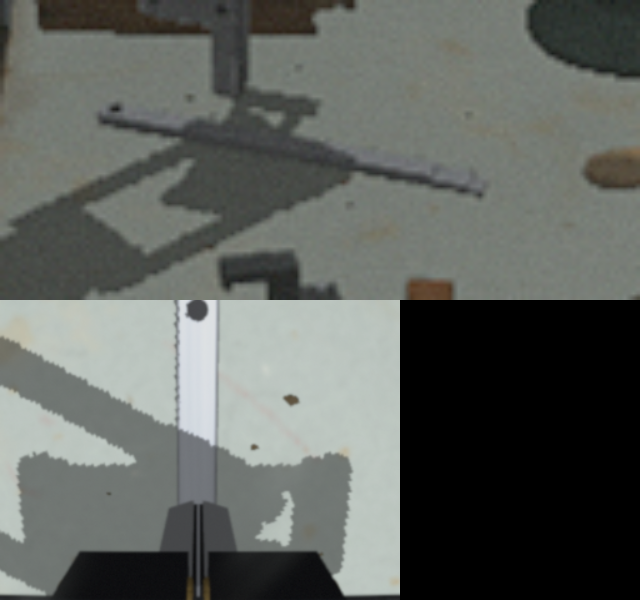

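Run:
```python
from h import *
im,d=viewer.grab_frame('side');cal=viewer.calibration('side');P=cloud(cal,d)
for rr in range(126,150,2): print(rr,P[rr,244].round(0),P[rr,241].round(0))
s=r.state();print(s['tcp_pos'],s['joint_pos'],s['wrist_force'])
im,d=viewer.grab_frame('wrist');cal=viewer.calibration('wrist');P=cloud(cal,d)
for rr in (215,222,230,238,250): print(rr,P[rr,250].round(0),P[rr,262].round(0),P[rr,280].round(0))
```

```text
126 [457. 411.  82.] [448. 413.  81.]
128 [457. 410.  76.] [448. 413.  75.]
130 [457. 407.  70.] [448. 410.  69.]
132 [457. 408.  63.] [448. 410.  62.]
134 [457. 411.  55.] [448. 413.  53.]
136 [457. 409.  49.] [448. 419.  43.]
138 [459. 477.   2.] [450. 484.  -2.]
140 [459. 464.   2.] [449. 468.   0.]
142 [458. 457.  -1.] [449. 455.   0.]
144 [457. 420.  13.] [448. 424.  11.]
146 [457. 414.   9.] [447. 412.  11.]
148 [456. 411.   4.] [447. 416.   1.]
[454.44476042 422.69002358  18.70506755] [ 6.57960368e-01  3.26675914e-01  1.42256336e+00 -1.23659233e-04
  1.39240780e+00 -5.26146476e-01] [-0.01129919 -0.6673434  -0.18405659]
215 [450. 420.  10.] [453. 427.   9.] [461. 437.  -2.]
222 [444. 423.  42.] [447. 429.  41.] [465. 435.  -1.]
230 [444. 423.  54.] [447. 429.  53.] [450. 437.  54.]
238 [445. 423.  63.] [448. 428.  62.] [450. 436.  65.]
250 [445. 423.  78.] [448. 428.  75.] [450. 436.  79.]
```

Run:
```python
from h import *
c=np.load('w1cal.npz');cal={k:c[k] for k in c};cal['k1']=float(cal['k1'])
P=cloud(cal,np.load('w1.npy'));
print('w1 tcp z 337, finger z:',[ (rr,P[rr,165].round(0),P[rr,355].round(0)) for rr in (220,226,232,240,255)])
print(r.state())
```

```text
w1 tcp z 337, finger z: [(220, array([290., -47.,  -1.]), array([601.,  -9.,  -2.])), (226, array([381.,  85., 367.]), array([479.,  97., 367.])), (232, array([382.,  83., 370.]), array([477.,  96., 374.])), (240, array([383.,  80., 373.]), array([476.,  93., 379.])), (255, array([384.,  72., 375.]), array([477.,  87., 381.]))]
{'time': 6.0333, 'joint_pos': array([ 6.57929615e-01,  3.26667864e-01,  1.42254244e+00, -9.71106054e-05,
        1.39242125e+00, -5.26170095e-01]), 'qvel': array([-0.00120314, -0.00080516, -0.00033994,  0.0005247 , -0.00086825,
        0.00071635]), 'joint_torque': array([ 2.23481533e-03, -4.19885123e+01, -2.82063800e+01,  5.51008049e-02,
        5.22163475e-02,  1.21482890e-05]), 'tcp_pos': array([454.45798302, 422.6884817 ,  18.71995558]), 'tool_rot': array([ 6.03608646e-01,  3.08301320e+00, -1.44883020e-04]), 'wrist_force': array([ 0.83416378,  0.34822128, -0.17702301]), 'moment': array([ 0.03043429, -0.0971621 ,  0.01074993]), 'grip_force': 0.0, 'finger_gap': 0.6615054318348866}
```

The side and wrist views agree that the fingertips are still about 40 mm up, centred over the bar. That means the reported TCP height reads low compared with what the cameras show. I'll open and go further down, watching the force.

Emit:
send_rows:
  moves:
    - {"x": 0, "y": 0, "z": 0, "roll": 0}
    - {"x": 0, "y": 0, "z": 0, "roll": 0}
    - {"x": 0, "y": 0, "z": 0, "roll": 0}
    - {"x": 0, "y": 0, "z": 0, "roll": 0}
    - {"x": 0, "y": 0, "z": 0, "roll": 0}
  hand: 50

```text
time: 6.45
tcp_pos: [454.4, 422.7, 18.7]
tool_rot: [0.604, 3.083, -0.0]
wrist_force: [0.1, -0.1, -0.8]
finger_gap: 30.1
grip_force: 0.0
```

Emit:
send_rows:
  moves:
    - {"x": 0, "y": 0, "z": 0.08, "roll": 0}
    - {"x": 0, "y": 0, "z": 0.16, "roll": 0}
    - {"x": 0, "y": 0, "z": 0.2, "roll": 0}
    - {"x": 0, "y": 0, "z": 0.2, "roll": 0}

```text
time: 6.78
tcp_pos: [453.1, 421.7, -3.7]
tool_rot: [-0.603, -3.08, 0.005]
wrist_force: [-0.2, 0.0, 0.2]
finger_gap: 46.8
grip_force: 0.0
```

Run:
```python
from h import *
s=r.state();print(s['time'],s['tcp_pos'],s['finger_gap'],s['wrist_force'])
im,d=viewer.grab_frame('wrist');cal=viewer.calibration('wrist');P=cloud(cal,d)
# finger silhouettes: points near finger lines in tool frame
f=phi_of(s['tool_rot']);q=P[d>0]-s['tcp_pos'];tx=q[:,0]*np.cos(f)+q[:,1]*np.sin(f);ty=q[:,0]*np.sin(f)-q[:,1]*np.cos(f)
h=P[d>0][:,2]
for sg in (1,-1):
    m=(abs(tx)<20)&(ty*sg>15)&(ty*sg<50)&(h>6)&(h<120);print(sg,m.sum(),np.percentile(h[m],[0,1,5]) if m.sum() else '',np.percentile(tx[m],[0,50,100]).round(1),np.percentile(ty[m],[0,50,100]).round(1))
im,d=viewer.grab_frame('side');P=cloud(viewer.calibration('side'),d);q=P[d>0];m=(np.hypot(q[:,0]-454,q[:,1]-422)<45)&(q[:,2]>14);print('side tips',np.sort(q[m][:,2])[:25].round(0))
```

```text
6.7833 [453.14658853 421.70847535  -3.68121922] 46.78519338661144 [-0.19481578  0.04216978  0.16007257]
1 3692 [15.85621157 19.80736091 27.80641941] [-10.9   8.2  11.6] [24.2 26.6 37.4]
-1 3705 [15.81323124 19.81181516 27.3981519 ] [-11.2   8.1  11.9] [-34.5 -23.8 -21.8]
side tips [17. 18. 19. 20. 21. 21. 22. 22. 22. 22. 22. 24. 24. 24. 25. 25. 25. 25.
 25. 26. 27. 28. 28. 28. 28.]
```

Emit:
send_rows:
  moves:
    - {"x": 0, "y": 0, "z": 0.05, "roll": 0}
    - {"x": 0, "y": 0, "z": 0.1, "roll": 0}
    - {"x": 0, "y": 0, "z": 0.13, "roll": 0}
    - {"x": 0, "y": 0, "z": 0.13, "roll": 0}

```text
time: 7.22
tcp_pos: [453.8, 422.2, -15.5]
tool_rot: [-0.603, -3.082, 0.003]
wrist_force: [-0.3, -0.3, -0.7]
finger_gap: 46.8
grip_force: 0.0
```

Emit:
send_rows:
  moves:
    - {"x": 0, "y": 0, "z": 0, "roll": 0}
    - {"x": 0, "y": 0, "z": 0, "roll": 0}
    - {"x": 0, "y": 0, "z": 0, "roll": 0}
    - {"x": 0, "y": 0, "z": 0, "roll": 0}
    - {"x": 0, "y": 0, "z": 0, "roll": 0}
  hand: 0
  newtons: 25

```text
time: 7.63
tcp_pos: [454.5, 422.6, -14.0]
tool_rot: [0.604, 3.083, -0.0]
wrist_force: [-0.1, -0.2, 1.1]
finger_gap: 19.2
grip_force: 25.0
```

Emit:
send_rows:
  moves:
    - {"x": 0, "y": 0, "z": 0, "roll": 0}
    - {"x": 0, "y": 0, "z": 0, "roll": 0}

```text
time: 7.8
tcp_pos: [454.5, 422.7, -14.0]
tool_rot: [0.604, 3.083, -0.0]
wrist_force: [-0.9, -0.5, 0.9]
finger_gap: 19.5
grip_force: 25.0
```

Emit:
send_rows:
  moves:
    - {"x": 0, "y": 0, "z": 0, "roll": 0}
    - {"x": 0, "y": 0, "z": 0.02, "roll": 0}
    - {"x": 0, "y": 0, "z": 0.035, "roll": 0}
    - {"x": 0, "y": 0, "z": 0.035, "roll": 0}
  hand: 30

```text
time: 8.13
tcp_pos: [454.1, 422.5, -18.5]
tool_rot: [-0.603, -3.082, 0.001]
wrist_force: [0.0, -0.1, 0.3]
finger_gap: 28.2
grip_force: 0.0
```

Emit:
send_rows:
  moves:
    - {"x": 0, "y": 0, "z": 0, "roll": 0}
    - {"x": 0, "y": 0, "z": 0, "roll": 0}
    - {"x": 0, "y": 0, "z": 0, "roll": 0}
    - {"x": 0, "y": 0, "z": 0, "roll": 0}
  hand: 0
  newtons: 25

```text
time: 8.47
tcp_pos: [454.3, 422.7, -18.0]
tool_rot: [-0.604, -3.083, 0.0]
wrist_force: [1.1, -0.3, -0.7]
finger_gap: 19.4
grip_force: 25.0
```

Emit:
send_rows:
  moves:
    - {"x": 0, "y": 0, "z": -0.2, "roll": 0}
    - {"x": 0, "y": 0, "z": -0.5, "roll": 0}
    - {"x": 0, "y": 0, "z": -0.8, "roll": 0}
    - {"x": 0, "y": 0, "z": -0.9, "roll": 0}
    - {"x": 0, "y": 0, "z": -0.9, "roll": 0}

```text
time: 8.88
tcp_pos: [456.3, 424.3, 75.8]
tool_rot: [0.603, 3.079, 0.008]
wrist_force: [0.9, -0.4, -3.5]
finger_gap: 19.6
grip_force: 25.0
```

```bash
cat >> h.py <<'E'
def bar_fit():
    """bar pose from wrist depth: handle side visible"""
    s=r.state();cal=viewer.calibration('wrist');im,d=viewer.grab_frame('wrist');P=cloud(cal,d)
    f=phi_of(s['tool_rot']);q=P[d>0];t=q-s['tcp_pos']
    tx=t[:,0]*np.cos(f)+t[:,1]*np.sin(f);ty=t[:,0]*np.sin(f)-t[:,1]*np.cos(f);z=q[:,2]
    m=(abs(ty)<16)&(tx>18)&(tx<130)&(z>8)&(abs(t[:,2])<80)
    if m.sum()>50:
        a,b=np.polyfit(tx[m],z[m],1);k=abs(z[m]-a*tx[m]-b)<5;X,Y,Z=tx[m][k],ty[m][k],z[m][k]
        a,b=np.polyfit(X,Z,1);e,g=np.polyfit(X,Y,1)
        print('t',s['time'],'tcp',s['tcp_pos'].round(1),'phi',round(f,3),'F',s['wrist_force'].round(1),'| top slope(handle up +)',a.round(3),'top z at grip',b.round(1),'end tx',X.max().round(1),'yaw dy/dx',e.round(3),'ty0',g.round(1),k.sum())
    return im
E
python3 - <<'E'
from h import *
bar_fit()
im,d=viewer.grab_frame('side');P=cloud(viewer.calibration('side'),d)
cal=viewer.calibration('side');p=proj(cal,[455,422,90]).astype(int);cv2.imwrite('pics/s3.png',cv2.resize(im[p[1]-50:p[1]+50,p[0]-60:p[0]+90],None,fx=4,fy=4)[...,::-1])
E
```

```text
t 8.8833 tcp [456.3 424.3  75.8] phi 2.755 F [ 0.9 -0.4 -3.5] | top slope(handle up +) 0.153 top z at grip 102.3 end tx 103.0 yaw dy/dx -0.006 ty0 0.8 7748
```

View pics/s3.png

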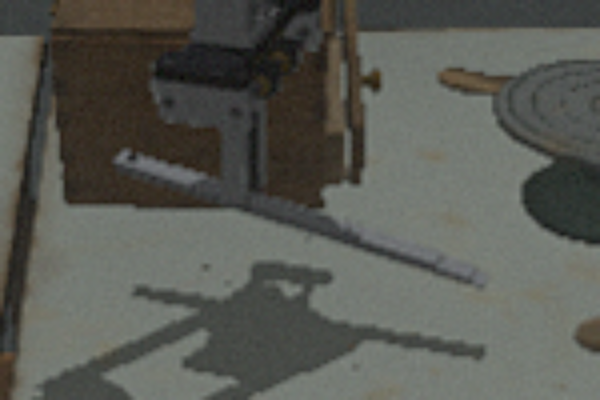

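The bar is held, sagging nose-down by about 0.15 rad. I'll carry it to the fixture with a lighter grip so it sags further.

```bash
cat >> h.py <<'E'
F=np.array([477.8,8.6]);fx=np.array([.12,-.993]);fy=np.array([.993,.12])
def fw(x,y): return F+x*fx+y*fy
def tofix(p): d=np.array(p)[:2]-F;return d@fx,d@fy
E
python3 - <<'E'
from h import *
bar_fit()
a=fw(-170,-3-.13*170)
plan([(a[0],a[1],110,1.82)])
E
```

```text
t 8.9833 tcp [453.8 422.3  70.8] phi 2.755 F [-0.4 -0.1 -3.2] | top slope(handle up +) 0.164 top z at grip 97.3 end tx 102.8 yaw dy/dx -0.002 ty0 1.0 7742
x -0.247 y -0.789 z -0.135 roll 0.198 rows 3 -> [446.21 339.27  82.99   2.44]
x -0.477 y -0.676 z -0.135 roll 0.198 rows 3 -> [439.34 256.83  96.5    2.13]
x -0.662 y -0.497 z -0.135 roll 0.198 rows 3 -> [432.48 174.4  110.     1.82]
```

Emit:
send_rows:
  moves:
    - {"x": -0.08, "y": -0.26, "z": -0.2, "roll": 0.066}
    - {"x": -0.16, "y": -0.52, "z": -0.35, "roll": 0.132}
    - {"x": -0.24, "y": -0.79, "z": -0.4, "roll": 0.198}
    - {"x": -0.24, "y": -0.79, "z": -0.4, "roll": 0.198}
  newtons: 12

```text
time: 9.37
tcp_pos: [446.3, 335.9, 111.5]
tool_rot: [1.083, 2.949, -0.008]
wrist_force: [-0.1, -0.1, -2.4]
finger_gap: 19.9
grip_force: 12.0
```

Emit:
send_rows:
  moves:
    - {"x": -0.16, "y": -0.23, "z": 0, "roll": 0.066}
    - {"x": -0.32, "y": -0.45, "z": 0, "roll": 0.132}
    - {"x": -0.48, "y": -0.68, "z": 0, "roll": 0.198}
    - {"x": -0.48, "y": -0.68, "z": 0, "roll": 0.198}

```text
time: 9.7
tcp_pos: [438.2, 252.9, 109.6]
tool_rot: [-1.525, -2.745, 0.011]
wrist_force: [0.3, -1.1, -3.2]
finger_gap: 19.8
grip_force: 12.0
```

Emit:
send_rows:
  moves:
    - {"x": -0.22, "y": -0.17, "z": 0, "roll": 0.066}
    - {"x": -0.44, "y": -0.33, "z": 0, "roll": 0.132}
    - {"x": -0.66, "y": -0.5, "z": 0, "roll": 0.198}
    - {"x": -0.66, "y": -0.5, "z": 0, "roll": 0.198}
    - {"x": -0.66, "y": -0.5, "z": 0, "roll": 0.198}

```text
time: 10.12
tcp_pos: [432.1, 174.7, 110.6]
tool_rot: [-1.924, -2.481, 0.003]
wrist_force: [1.0, -0.2, -3.3]
finger_gap: 20.2
grip_force: 11.9
```

Run:
```python
from h import *
bar_fit();s=r.state();print(s['tcp_pos'],tofix(s['tcp_pos']),s['grip_force'])
```

```text
t 10.1167 tcp [432.1 174.7 110.6] phi 1.822 F [ 1.  -0.2 -3.3] | top slope(handle up +) 0.861 top z at grip 135.7 end tx 66.3 yaw dy/dx -0.021 ty0 1.1 4521
[432.23348627 175.37917724 110.81501919] (np.float64(-171.07970465093766), np.float64(-25.234046863862204)) 11.89592644572258
```

The bar now slopes too steeply. I'll grip harder, bring it over the ridge and lower it so that the ridge rotates it back.

Emit:
send_rows:
  moves:
    - {"x": 0, "y": 0, "z": -0.25, "roll": 0}
    - {"x": 0, "y": 0, "z": -0.48, "roll": 0}
    - {"x": 0, "y": 0, "z": -0.48, "roll": 0}
  newtons: 30

```text
time: 10.42
tcp_pos: [435.5, 177.3, 164.2]
tool_rot: [1.919, 2.482, 0.011]
wrist_force: [1.2, -0.1, -1.9]
finger_gap: 19.5
grip_force: 30.0
```

Run:
```python
from h import *
bar_fit();s=r.state();a=fw(-130,-3-.13*130);plan([(a[0],a[1],None,1.82)])
```

```text
t 10.4167 tcp [435.5 177.3 164.2] phi 1.825 F [ 1.2 -0.1 -1.9] | top slope(handle up +) 0.933 top z at grip 189.0 end tx 61.2 yaw dy/dx -0.022 ty0 0.9 3846
x -0.423 y -0.028 z -0.0 roll 0.003 rows 2 -> [442.44 135.3  161.94   1.82]
```

Emit:
send_rows:
  moves:
    - {"x": -0.22, "y": -0.02, "z": 0, "roll": 0.003}
    - {"x": -0.45, "y": -0.03, "z": 0, "roll": 0.003}
    - {"x": -0.45, "y": -0.03, "z": 0, "roll": 0.003}
    - {"x": -0.45, "y": -0.03, "z": 0, "roll": 0.003}

```text
time: 10.8
tcp_pos: [440.3, 130.9, 157.9]
tool_rot: [-1.93, -2.475, 0.003]
wrist_force: [-0.1, 0.7, -3.7]
finger_gap: 19.1
grip_force: 30.0
```

Emit:
send_rows:
  moves:
    - {"x": 0, "y": 0, "z": 0.08, "roll": 0}
    - {"x": 0, "y": 0, "z": 0.16, "roll": 0}
    - {"x": 0, "y": 0, "z": 0.22, "roll": 0}
    - {"x": 0, "y": 0, "z": 0.28, "roll": 0}
    - {"x": 0, "y": 0, "z": 0.35, "roll": 0}

```text
time: 11.22
tcp_pos: [441.1, 130.8, 124.7]
tool_rot: [1.93, 2.478, -0.001]
wrist_force: [0.1, 0.1, -2.9]
finger_gap: 19.3
grip_force: 30.0
```

Run:
```python
from h import *
bar_fit();s=r.state();print(tofix(s['tcp_pos']))
```

```text
t 11.2167 tcp [441.1 130.8 124.7] phi 1.818 F [ 0.1  0.1 -2.9] | top slope(handle up +) 0.801 top z at grip 149.6 end tx 71.7 yaw dy/dx -0.002 ty0 0.9 5151
(np.float64(-125.59485941508714), np.float64(-22.67618406235219))
```

Emit:
send_rows:
  moves:
    - {"x": 0, "y": 0.02, "z": 0.06, "roll": 0}
    - {"x": 0, "y": 0.035, "z": 0.12, "roll": 0}
    - {"x": 0, "y": 0.035, "z": 0.18, "roll": 0}
    - {"x": 0, "y": 0.035, "z": 0.24, "roll": 0}
    - {"x": 0, "y": 0.035, "z": 0.3, "roll": 0}

```text
time: 11.68
tcp_pos: [444.6, 131.6, 94.7]
tool_rot: [1.932, 2.477, 0.0]
wrist_force: [-0.6, 0.1, -2.9]
finger_gap: 19.2
grip_force: 30.0
```

Emit:
send_rows:
  moves:
    - {"x": 0.01, "y": 0, "z": 0.05, "roll": 0}
    - {"x": 0.02, "y": 0, "z": 0.1, "roll": 0}
    - {"x": 0.03, "y": 0, "z": 0.15, "roll": 0}
    - {"x": 0.03, "y": 0, "z": 0.15, "roll": 0}

```text
time: 12.02
tcp_pos: [443.1, 134.5, 79.0]
tool_rot: [-1.93, -2.477, 0.002]
wrist_force: [-0.1, -1.3, -1.6]
finger_gap: 19.4
grip_force: 30.0
```

Run:
```python
from h import *
bar_fit();s=r.state();print(tofix(s['tcp_pos']))
```

```text
t 12.0167 tcp [443.1 134.5  79. ] phi 1.818 F [-0.1 -1.3 -1.6] | top slope(handle up +) 0.48 top z at grip 104.6 end tx 94.2 yaw dy/dx -0.006 ty0 1.1 8279
(np.float64(-129.02215595592475), np.float64(-19.030808575392957))
```

Emit:
send_rows:
  moves:
    - {"x": 0, "y": 0, "z": 0.05, "roll": 0}
    - {"x": 0, "y": 0, "z": 0.1, "roll": 0}
    - {"x": 0, "y": 0, "z": 0.15, "roll": 0}
    - {"x": 0, "y": 0, "z": 0.2, "roll": 0}
    - {"x": 0, "y": 0, "z": 0.2, "roll": 0}

```text
time: 12.48
tcp_pos: [443.1, 134.4, 58.9]
tool_rot: [-1.931, -2.477, 0.002]
wrist_force: [-0.1, 0.4, -0.4]
finger_gap: 19.5
grip_force: 30.0
```

Run:
```python
from h import *
bar_fit();s=r.state();print(tofix(s['tcp_pos']))
```

```text
t 12.4833 tcp [443.1 134.4  58.9] phi 1.817 F [-0.1  0.4 -0.4] | top slope(handle up +) 0.34 top z at grip 84.5 end tx 98.5 yaw dy/dx -0.01 ty0 1.1 8048
(np.float64(-128.88606073412728), np.float64(-19.074388794207916))
```

Emit:
send_rows:
  moves:
    - {"x": -0.06, "y": 0, "z": 0.015, "roll": 0}
    - {"x": -0.12, "y": 0, "z": 0.03, "roll": 0}
    - {"x": -0.18, "y": 0, "z": 0.05, "roll": 0}
    - {"x": -0.23, "y": 0, "z": 0.07, "roll": 0}
    - {"x": -0.23, "y": 0, "z": 0.07, "roll": 0}

```text
time: 12.95
tcp_pos: [449.5, 110.6, 52.7]
tool_rot: [1.933, 2.476, -0.002]
wrist_force: [0.7, -1.7, -2.0]
finger_gap: 19.5
grip_force: 30.0
```

Run:
```python
from h import *
bar_fit();s=r.state();print(tofix(s['tcp_pos']))
```

```text
t 12.95 tcp [449.5 110.6  52.7] phi 1.816 F [ 0.7 -1.7 -2. ] | top slope(handle up +) 0.356 top z at grip 78.4 end tx 98.4 yaw dy/dx -0.007 ty0 1.1 8116
(np.float64(-105.08008346829432), np.float64(-15.83200737421218))
```

Emit:
send_rows:
  moves:
    - {"x": 0.02, "y": -0.01, "z": 0.06, "roll": -0.007}
    - {"x": 0.03, "y": -0.02, "z": 0.12, "roll": -0.013}
    - {"x": 0.04, "y": -0.025, "z": 0.17, "roll": -0.013}
    - {"x": 0.05, "y": -0.025, "z": 0.2, "roll": -0.013}
    - {"x": 0.05, "y": -0.025, "z": 0.2, "roll": -0.013}
  newtons: 35

```text
time: 13.42
tcp_pos: [446.7, 116.5, 35.2]
tool_rot: [1.904, 2.496, 0.002]
wrist_force: [-3.6, -1.9, 12.4]
finger_gap: 19.6
grip_force: 35.1
```

Run:
```python
from h import *
bar_fit();s=r.state();print(tofix(s['tcp_pos']))
```

```text
t 13.4167 tcp [446.7 116.5  35.2] phi 1.838 F [-3.6 -1.9 12.4] | top slope(handle up +) 0.2 top z at grip 61.0 end tx 100.6 yaw dy/dx 0.003 ty0 1.0 7583
(np.float64(-110.82568702870442), np.float64(-17.65467045571695))
```

Emit:
send_rows:
  moves:
    - {"x": 0, "y": 0, "z": 0.03, "roll": 0}
    - {"x": 0, "y": 0, "z": 0.06, "roll": 0}
    - {"x": 0.005, "y": 0, "z": 0.09, "roll": 0}
    - {"x": 0.01, "y": 0, "z": 0.12, "roll": 0}
    - {"x": 0.01, "y": 0, "z": 0.15, "roll": 0}

```text
time: 13.88
tcp_pos: [447.5, 119.2, 21.8]
tool_rot: [1.904, 2.496, 0.009]
wrist_force: [-3.3, 2.4, 16.0]
finger_gap: 19.3
grip_force: 35.0
```

Run:
```python
from h import *
bar_fit();s=r.state();print(tofix(s['tcp_pos']))
```

```text
t 13.8833 tcp [447.5 119.2  21.8] phi 1.838 F [-3.3  2.4 16. ] | top slope(handle up +) 0.089 top z at grip 48.4 end tx 102.0 yaw dy/dx 0.018 ty0 0.6 7258
(np.float64(-113.47226906151333), np.float64(-16.96848598286506))
```

Emit:
send_rows:
  moves:
    - {"x": 0, "y": -0.02, "z": 0.03, "roll": 0}
    - {"x": 0, "y": -0.025, "z": 0.06, "roll": 0}
    - {"x": 0, "y": -0.025, "z": 0.09, "roll": 0}
    - {"x": 0, "y": -0.025, "z": 0.12, "roll": 0}
    - {"x": 0, "y": -0.025, "z": 0.14, "roll": 0}

```text
time: 14.35
tcp_pos: [446.9, 119.5, 9.1]
tool_rot: [1.903, 2.494, 0.015]
wrist_force: [-3.2, 3.6, 19.3]
finger_gap: 19.4
grip_force: 35.0
```

Run:
```python
from h import *
bar_fit();s=r.state();print(tofix(s['tcp_pos']))
im,d=viewer.grab_frame('side');cal=viewer.calibration('side');p=proj(cal,[470,110,30]).astype(int);cv2.imwrite('pics/s4.png',cv2.resize(im[p[1]-60:p[1]+60,p[0]-80:p[0]+80],None,fx=5,fy=5)[...,::-1])
```

```text
t 14.35 tcp [446.9 119.5   9.1] phi 1.838 F [-3.2  3.6 19.3] | top slope(handle up +) -0.012 top z at grip 36.5 end tx 102.9 yaw dy/dx 0.014 ty0 0.5 7050
(np.float64(-113.8349967115659), np.float64(-17.528857514393078))
```

View pics/s4.png

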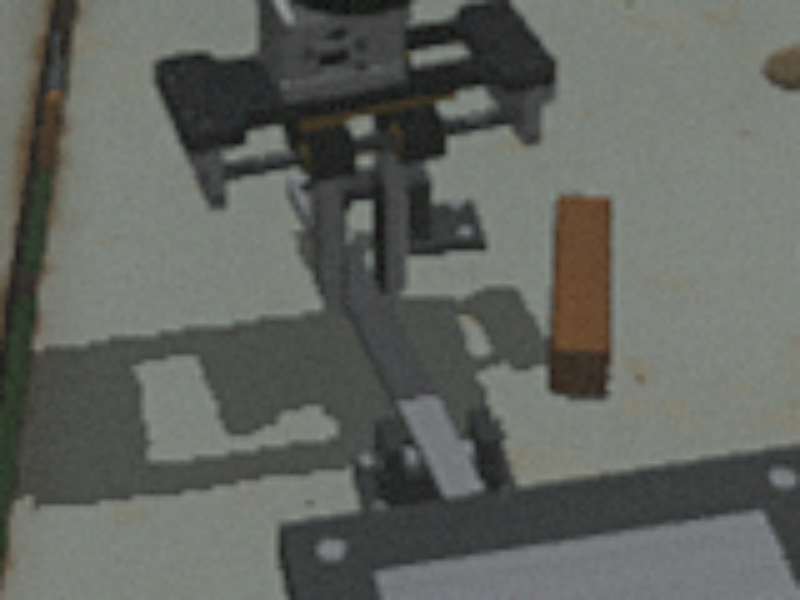

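The picture shows the bar through the fulcrum slot and under the plate. Its handle is coming down on the robot side of the hook, which is clear at about (460,235).

Emit:
send_rows:
  moves:
    - {"x": 0, "y": 0, "z": 0.02, "roll": 0}
    - {"x": 0, "y": 0, "z": 0.04, "roll": 0}
    - {"x": 0, "y": 0, "z": 0.06, "roll": 0}
    - {"x": 0, "y": 0, "z": 0.075, "roll": 0}
    - {"x": 0, "y": 0, "z": 0.075, "roll": 0}

```text
time: 14.87
tcp_pos: [447.0, 119.3, 1.7]
tool_rot: [1.903, 2.494, 0.015]
wrist_force: [-3.3, 2.8, 18.6]
finger_gap: 19.6
grip_force: 35.0
```

Run:
```python
from h import *
bar_fit();s=r.state();print(tofix(s['tcp_pos']))
```

```text
t 14.8667 tcp [447.  119.3   1.7] phi 1.838 F [-3.3  2.8 18.6] | top slope(handle up +) -0.073 top z at grip 29.8 end tx 102.9 yaw dy/dx 0.01 ty0 0.7 6691
(np.float64(-113.636416470731), np.float64(-17.23459936505152))
```

Emit:
send_rows:
  moves:
    - {"x": -0.004, "y": 0.035, "z": 0, "roll": 0.02}
    - {"x": -0.007, "y": 0.07, "z": 0, "roll": 0.04}
    - {"x": -0.01, "y": 0.105, "z": 0, "roll": 0.06}
    - {"x": -0.013, "y": 0.14, "z": 0, "roll": 0.08}
    - {"x": -0.015, "y": 0.178, "z": 0, "roll": 0.1}

```text
time: 15.33
tcp_pos: [463.7, 122.2, 1.2]
tool_rot: [2.094, 2.338, 0.011]
wrist_force: [-3.6, 2.2, 17.6]
finger_gap: 19.6
grip_force: 35.1
```

Emit:
send_rows:
  moves:
    - {"x": 0, "y": 0, "z": 0, "roll": 0}

```text
time: 15.42
tcp_pos: [464.8, 122.3, 1.4]
tool_rot: [2.093, 2.337, 0.014]
wrist_force: [-1.2, 2.5, 15.4]
finger_gap: 19.6
grip_force: 35.0
```

Run:
```python
from h import *
im=bar_fit();s=r.state();print(tofix(s['tcp_pos']),s['moment']);cv2.imwrite('pics/w5.png',cv2.resize(im[0:280,100:420],None,fx=2,fy=2)[...,::-1])
```

```text
t 15.4167 tcp [464.8 122.3   1.4] phi 1.681 F [-1.2  2.5 15.4] | top slope(handle up +) 0.229 top z at grip 18.7 end tx 94.7 yaw dy/dx -0.01 ty0 0.9 3575
(np.float64(-114.49939469456194), np.float64(0.7387724910476529)) [0.25020153 0.12792612 0.07170661]
```

View pics/w5.png

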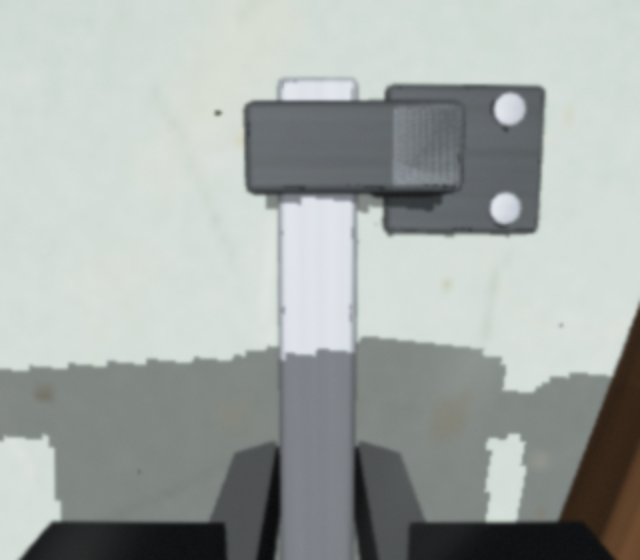

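The wrist view shows the bar at columns 280–355, under the hook arm (246–392) and just inside the lip. I'll move it about 3 mm further in, then let it up.

Emit:
send_rows:
  moves:
    - {"x": 0, "y": 0.01, "z": 0, "roll": 0.005}
    - {"x": 0, "y": 0.018, "z": 0, "roll": 0.009}
    - {"x": 0, "y": 0.018, "z": -0.015, "roll": 0.009}
    - {"x": 0, "y": 0.018, "z": -0.03, "roll": 0.009}
    - {"x": 0, "y": 0.018, "z": -0.03, "roll": 0.009}

```text
time: 15.88
tcp_pos: [466.1, 122.6, 4.0]
tool_rot: [2.109, 2.324, 0.014]
wrist_force: [-0.7, 2.4, 12.8]
finger_gap: 19.5
grip_force: 35.0
```

Emit:
send_rows:
  moves:
    - {"x": 0, "y": 0, "z": -0.01, "roll": 0}
    - {"x": 0, "y": 0, "z": -0.015, "roll": 0}
    - {"x": 0, "y": 0, "z": -0.015, "roll": 0}

```text
time: 16.13
tcp_pos: [466.1, 122.6, 5.1]
tool_rot: [2.109, 2.323, 0.014]
wrist_force: [-0.3, 2.7, 11.4]
finger_gap: 19.3
grip_force: 35.0
```

Run:
```python
from h import *
im=bar_fit();s=r.state();print(tofix(s['tcp_pos']))
g=im[0:280,100:420].mean(2);rr=50
print(np.round(g[125,20:160]).astype(int).tolist())
```

```text
t 16.1333 tcp [466.1 122.6   5.1] phi 1.668 F [-0.3  2.7 11.4] | top slope(handle up +) 0.174 top z at grip 24.8 end tx 94.9 yaw dy/dx -0.008 ty0 0.8 5988
(np.float64(-114.64438452487074), np.float64(2.112638157266094))
[216, 216, 216, 215, 215, 215, 216, 216, 217, 217, 217, 217, 217, 217, 217, 218, 218, 218, 218, 219, 218, 219, 219, 219, 219, 218, 218, 217, 217, 216, 217, 217, 217, 217, 216, 217, 217, 217, 217, 217, 217, 217, 217, 218, 216, 217, 218, 218, 218, 218, 219, 219, 219, 219, 219, 219, 219, 219, 219, 219, 219, 220, 219, 220, 219, 219, 219, 219, 218, 217, 217, 217, 217, 217, 217, 217, 217, 218, 218, 218, 218, 219, 219, 219, 218, 218, 217, 217, 217, 215, 215, 214, 214, 214, 215, 216, 218, 219, 219, 220, 221, 221, 221, 222, 221, 221, 221, 221, 222, 223, 225, 225, 225, 224, 224, 222, 221, 217, 196, 168, 188, 218, 231, 234, 234, 234, 234, 234, 233, 232, 231, 231, 232, 232, 233, 233, 233, 232, 231, 231]
```

Emit:
send_rows:
  moves:
    - {"x": 0, "y": 0, "z": -0.01, "roll": 0}
    - {"x": 0, "y": 0, "z": -0.02, "roll": 0}
    - {"x": 0, "y": 0, "z": -0.02, "roll": 0}

```text
time: 16.43
tcp_pos: [466.1, 122.7, 6.4]
tool_rot: [2.109, 2.323, 0.015]
wrist_force: [1.8, 2.6, 8.0]
finger_gap: 19.3
grip_force: 35.0
```

Emit:
send_rows:
  moves:
    - {"x": 0, "y": 0, "z": -0.01, "roll": 0}
    - {"x": 0, "y": 0, "z": -0.015, "roll": 0}
    - {"x": 0, "y": 0, "z": -0.015, "roll": 0}

```text
time: 16.68
tcp_pos: [466.1, 122.7, 6.5]
tool_rot: [2.11, 2.323, 0.015]
wrist_force: [5.7, 4.8, 2.0]
finger_gap: 19.7
grip_force: 35.0
```

Emit:
send_rows:
  moves:
    - {"x": 0, "y": 0, "z": -0.01, "roll": 0}
    - {"x": 0, "y": 0, "z": -0.01, "roll": 0}
    - {"x": 0, "y": 0, "z": -0.01, "roll": 0}

```text
time: 16.93
tcp_pos: [466.1, 122.7, 6.5]
tool_rot: [2.11, 2.323, 0.015]
wrist_force: [7.9, 4.8, -3.3]
finger_gap: 19.5
grip_force: 35.0
```

Run:
```python
from h import *
s=r.state();print(tofix(s['tcp_pos']))
im,d=viewer.grab_frame('wrist');cal=viewer.calibration('wrist');P=cloud(cal,d)
fxs=(P[...,:2]-F)@fx;fys=(P[...,:2]-F)@fy;z=P[...,2]
arm=(abs(fxs+200)<7)&(z>38)&(z<50);print('arm y range',np.percentile(fys[arm],[0.5,99.5]),'z',np.median(z[arm]),'x',np.percentile(fxs[(z>38)&(z<50)&(abs(fys)<12)&(fxs<-150)],[1,99]))
for lo,hi in((-189,-175),(-175,-160),(-160,-145),(-216,-211)):
    m=(fxs>lo)&(fxs<hi)&(z>15)&(z<45)&(abs(fys)<35);print(lo,m.sum(),'z',np.median(z[m]).round(1) if m.sum() else 0,'y',np.percentile(fys[m],[1,50,99]).round(1) if m.sum() else 0)
m=(abs(fys)<13)&(fxs<-205)&(z>15)&(z<37);print('end',fxs[m].min() if m.sum() else 0)
```

```text
(np.float64(-114.66343737617898), np.float64(2.07261616522541))
arm y range [-14.1307322   34.20027503] z 41.958973919095676 x [-209.03759978 -189.37754231]
-189 1158 z 32.3 y [-5.4  4.3 13.9]
-175 1202 z 32.8 y [-5.9  4.  13.7]
-160 1135 z 33.3 y [-6.1  3.7 13.6]
-216 436 z 31.3 y [-4.9  4.7 14.4]
end -217.80717015675856
```

The bar is up against the hook arm and behind the lip, at y about +3.6. I'll release it and lift away.

Emit:
send_rows:
  moves:
    - {"x": 0, "y": 0, "z": 0.01, "roll": 0}
    - {"x": 0, "y": 0, "z": 0.01, "roll": 0}
  newtons: 10

```text
time: 17.15
tcp_pos: [466.0, 122.2, 6.5]
tool_rot: [2.11, 2.323, 0.013]
wrist_force: [4.9, 3.1, 3.3]
finger_gap: 20.2
grip_force: 10.0
```

Emit:
send_rows:
  moves:
    - {"x": 0, "y": 0, "z": 0, "roll": 0}
    - {"x": 0, "y": 0, "z": 0, "roll": 0}
    - {"x": 0, "y": 0, "z": 0, "roll": 0}
    - {"x": 0, "y": 0, "z": 0, "roll": 0}
  hand: 50

```text
time: 17.48
tcp_pos: [461.3, 120.0, 3.9]
tool_rot: [-2.112, -2.324, 0.003]
wrist_force: [-0.0, -0.5, -0.2]
finger_gap: 43.2
grip_force: 0.0
```

Emit:
send_rows:
  moves:
    - {"x": 0, "y": 0, "z": -0.2, "roll": 0}
    - {"x": 0, "y": 0, "z": -0.5, "roll": 0}
    - {"x": 0, "y": 0, "z": -0.8, "roll": 0}
    - {"x": 0, "y": 0, "z": -0.9, "roll": 0}
    - {"x": 0, "y": 0, "z": -0.9, "roll": 0}

```text
time: 17.9
tcp_pos: [464.5, 120.4, 97.7]
tool_rot: [2.11, 2.322, 0.007]
wrist_force: [0.7, 0.2, 0.1]
finger_gap: 46.8
grip_force: 0.0
```

```bash
cat >> h.py <<'E'
def plate_look():
    im,d=viewer.grab_frame('top');P=cloud(viewer.calibration('top'),d);w=P[120:225,300:400];m=((w[...,2]>38)&(w[...,2]<75)).astype(np.uint8)
    n,lab,st,_=cv2.connectedComponentsWithStats(m);q=w[lab==1+np.argmax(st[1:,4])]
    rc=cv2.minAreaRect(q[:,:2].astype(np.float32));px=np.array([.15,-.989]);py=np.array([.989,.15]);t=(q[:,:2]-[536,-153])@px;u=(q[:,:2]-[536,-153])@py
    A=np.c_[t,u,np.ones(len(t))];c=np.linalg.lstsq(A,q[:,2],rcond=None)[0]
    print('plate med xy',np.median(q[:,:2],0).round(1),rc,'edge top z',(c[2]-110*c[0]).round(1),'slopes',c.round(4));return P
def shim_look(P):
    q=P.reshape(-1,3);q=q[(q[:,2]>24)&(q[:,2]<37)&(q[:,0]>510)&(q[:,0]<680)&(q[:,1]>-40)&(q[:,1]<230)]
    q=q[(abs((q[:,:2]-F)@fy)>42)]
    g=np.zeros((300,400),np.uint8);g[(q[:,0]-450).astype(int).clip(0,299),(q[:,1]+100).astype(int).clip(0,399)]=1
    g=cv2.morphologyEx(g,cv2.MORPH_CLOSE,np.ones((7,7)));n,lab,st,_=cv2.connectedComponentsWithStats(g);k=1+np.argmax(st[1:,4]);p=np.argwhere(lab==k)+[450,-100]
    print('shim',cv2.minAreaRect(p.astype(np.float32)))
E
python3 - <<'E'
from h import *
P=plate_look();shim_look(P)
s=r.state();print(s['time'],s['tcp_pos'],s['wrist_force'],s['finger_gap'])
E
```

```text
plate med xy [ 524.  -150.4] ((526.2740478515625, -132.59713745117188), (240.30609130859375, 268.38104248046875), 10.826438903808594) edge top z 59.2 slopes [-5.65000e-02 -8.00000e-04  5.30215e+01]Traceback (most recent call last):
  File "<stdin>", line 2, in <module>
  File "h.py", line 74, in shim_look
    g=cv2.morphologyEx(g,cv2.MORPH_CLOSE,np.ones((7,7)));n,lab,st,_=cv2.connectedComponentsWithStats(g);k=1+np.argmax(st[1:,4]);p=np.argwhere(lab==k)+[450,-100]
                                                                                                            ~~~~~~~~~^^^^^^^^^^
    return _wrapfunc(a, 'argmax', axis=axis, out=out, **kwds)
    return bound(*args, **kwds)
ValueError: attempt to get argmax of an empty sequence
```

Run:
```python
from h import *
plan([(568,170.5,97,1.415)])
```

```text
x 0.2 y 0.547 z -0.008 roll 0.08 rows 2 -> [515.49 145.36  96.15   1.54]
x 0.267 y 0.517 z -0.008 roll 0.08 rows 2 -> [568.   170.5   97.     1.42]
```

Emit:
send_rows:
  moves:
    - {"x": 0.2, "y": 0.55, "z": 0, "roll": 0.08}
    - {"x": 0.2, "y": 0.55, "z": 0, "roll": 0.08}
  hand: 65

```text
time: 18.12
tcp_pos: [514.4, 145.7, 90.7]
tool_rot: [-2.257, -2.181, 0.006]
wrist_force: [0.1, 0.4, -0.2]
finger_gap: 56.9
grip_force: 0.0
```

Emit:
send_rows:
  moves:
    - {"x": 0.13, "y": 0.26, "z": 0, "roll": 0.04}
    - {"x": 0.27, "y": 0.52, "z": 0, "roll": 0.08}
    - {"x": 0.27, "y": 0.52, "z": 0, "roll": 0.08}
    - {"x": 0.27, "y": 0.52, "z": 0, "roll": 0.08}

```text
time: 18.45
tcp_pos: [566.7, 170.6, 90.6]
tool_rot: [-2.384, -2.041, 0.01]
wrist_force: [-0.9, 0.2, 0.1]
finger_gap: 61.4
grip_force: 0.0
```

```bash
cat >> h.py <<'E'
def plate2():
    im,d=viewer.grab_frame('top');P=cloud(viewer.calibration('top'),d);w=P[110:235,296:405];q=w[(w[...,2]>41)&(w[...,2]<66)]
    g=np.zeros((900,900),np.uint8);g[np.clip(q[:,0].astype(int),0,899),np.clip(q[:,1].astype(int)+500,0,899)]=1
    g=cv2.morphologyEx(g,cv2.MORPH_CLOSE,np.ones((9,9)));g=cv2.morphologyEx(g,cv2.MORPH_OPEN,np.ones((31,31)))
    p=np.argwhere(g)-[0,500];print('plate2',cv2.minAreaRect(p.astype(np.float32)))
E
python3 - <<'E'
from h import *
plate2()
s=r.state();print(s['time'],s['tcp_pos'].round(1),phi_of(s['tool_rot']),s['finger_gap'])
im,d=viewer.grab_frame('wrist');P=cloud(viewer.calibration('wrist'),d);q=P[(P[...,2]>25)&(P[...,2]<36)&(P[...,0]>515)]
g=np.zeros((300,400),np.uint8);g[(q[:,0]-450).astype(int).clip(0,299),(q[:,1]+100).astype(int).clip(0,399)]=1
g=cv2.morphologyEx(g,cv2.MORPH_CLOSE,np.ones((5,5)));n,lab,st,_=cv2.connectedComponentsWithStats(g)
for k in np.argsort(-st[1:,4])[:2]+1: print(cv2.minAreaRect((np.argwhere(lab==k)+[450,-100]).astype(np.float32)))
E
```

```text
plate2 ((529.7979736328125, -154.67343139648438), (240.37960815429688, 220.662353515625), 10.757966995239258)
18.5 [566.2 170.3  91.5] 1.4160358551609995 60.99256595003274
((563.9970703125, 142.23123168945312), (116.17169189453125, 30.94363784790039), 81.25383758544922)
((710.88232421875, 155.5293731689453), (40.35792922973633, 54.619022369384766), 22.833650588989258)
```

Emit:
send_rows:
  moves:
    - {"x": 0, "y": 0.015, "z": 0.3, "roll": 0}
    - {"x": 0, "y": 0.015, "z": 0.6, "roll": 0}
    - {"x": 0, "y": 0.015, "z": 0.85, "roll": 0}
    - {"x": 0, "y": 0.015, "z": 1.0, "roll": 0}
    - {"x": 0, "y": 0.015, "z": 1.0, "roll": 0}

```text
time: 18.97
tcp_pos: [564.5, 169.1, -10.1]
tool_rot: [-2.384, -2.039, 0.014]
wrist_force: [-1.2, -0.9, 0.0]
finger_gap: 61.0
grip_force: 0.0
```

Emit:
send_rows:
  moves:
    - {"x": 0, "y": 0, "z": 0.04, "roll": 0}
    - {"x": 0, "y": 0, "z": 0.06, "roll": 0}
    - {"x": 0, "y": 0, "z": 0.06, "roll": 0}

```text
time: 19.22
tcp_pos: [570.2, 170.5, -9.9]
tool_rot: [2.387, 2.041, 0.003]
wrist_force: [-0.1, 0.6, 0.4]
finger_gap: 61.0
grip_force: 0.0
```

Emit:
send_rows:
  moves:
    - {"x": 0, "y": 0, "z": 0, "roll": 0}
    - {"x": 0, "y": 0, "z": 0, "roll": 0}
    - {"x": 0, "y": 0, "z": 0, "roll": 0}
    - {"x": 0, "y": 0, "z": 0, "roll": 0}
    - {"x": 0, "y": 0, "z": 0, "roll": 0}
  hand: 0
  newtons: 15

```text
time: 19.63
tcp_pos: [569.7, 170.6, -10.9]
tool_rot: [2.387, 2.042, 0.0]
wrist_force: [-0.7, 0.2, 0.5]
finger_gap: 31.0
grip_force: 0.2
```

Emit:
send_rows:
  moves:
    - {"x": 0, "y": 0, "z": 0, "roll": 0}
    - {"x": 0, "y": 0, "z": 0, "roll": 0}

```text
time: 19.8
tcp_pos: [569.6, 170.6, -11.0]
tool_rot: [2.387, 2.042, 0.0]
wrist_force: [-0.5, -0.1, 1.0]
finger_gap: 30.4
grip_force: 15.0
```

Run:
```python
from h import *
s=r.state();p=s['tcp_pos'];f=phi_of(s['tool_rot']);print(s['time'],p,f)
th=np.radians(10.76);px=np.array([np.sin(th),-np.cos(th)]);py=np.array([np.cos(th),np.sin(th)])
C=np.array([531.3,-154.]);fphi=np.arctan2(-px[1],-px[0])
for lab,tipx in (('pre',-110-12),('deep',-52)):
    g=C+px*(tipx-100)+py*58;print(lab,g.round(1),fphi)
a=C+px*(-122-100)+py*58
plan([(a[0],a[1],p[2],fphi)])
```

```text
19.8 [569.59325236 170.5865517  -10.97445031] 1.4150790316426907
pre [546.8  74.9] 1.7585937543094865
deep [559.9   6.2] 1.7585937543094865
x -0.98 y -0.076 z -0.0 roll -0.219 rows 3 -> [546.83  74.93 -10.97   1.76]
```

Emit:
send_rows:
  moves:
    - {"x": -0.2, "y": -0.015, "z": 0, "roll": -0.045}
    - {"x": -0.4, "y": -0.03, "z": 0, "roll": -0.09}
    - {"x": -0.6, "y": -0.045, "z": 0, "roll": -0.135}
    - {"x": -0.8, "y": -0.06, "z": 0, "roll": -0.18}
    - {"x": -0.98, "y": -0.076, "z": 0, "roll": -0.219}

```text
time: 20.22
tcp_pos: [546.9, 74.2, -11.0]
tool_rot: [1.998, 2.424, 0.001]
wrist_force: [-0.6, 1.0, 0.8]
finger_gap: 29.9
grip_force: 15.0
```

Emit:
send_rows:
  moves:
    - {"x": 0, "y": 0, "z": 0, "roll": 0}
    - {"x": 0, "y": 0, "z": 0, "roll": 0}
  newtons: 10

```text
time: 20.38
tcp_pos: [547.0, 74.3, -11.0]
tool_rot: [2.006, 2.417, 0.0]
wrist_force: [-0.1, -1.8, 2.0]
finger_gap: 30.0
grip_force: 10.0
```

Run:
```python
from h import *
s=r.state();p=s['tcp_pos'];f=phi_of(s['tool_rot']);print(s['time'],p,f,s['wrist_force'])
im,d=viewer.grab_frame('side');cal=viewer.calibration('side');q=proj(cal,[530,0,30]).astype(int);cv2.imwrite('pics/s6.png',cv2.resize(im[q[1]-65:q[1]+65,q[0]-85:q[0]+75],None,fx=4.5,fy=4.5)[...,::-1])
```

```text
20.3833 [547.01853142  74.26034352 -11.02020445] 1.7557828442738224 [-0.10103754 -1.81983351  2.00466623]
```

View pics/s6.png

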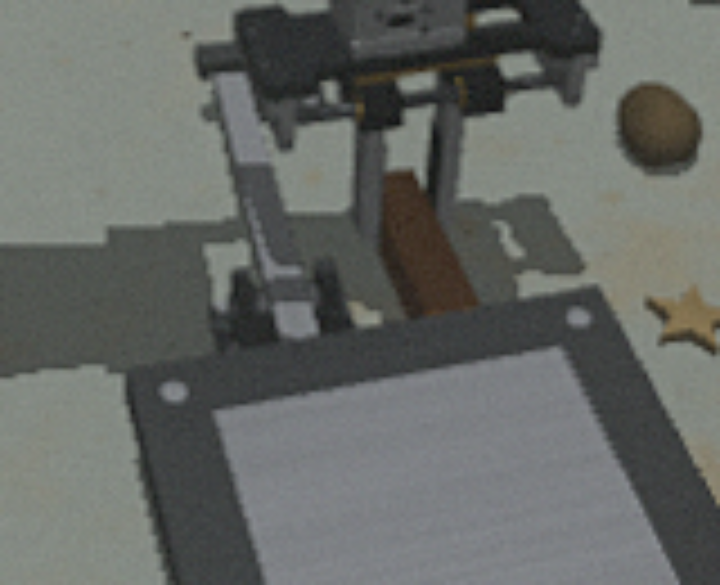

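The block's tip is just before the edge, in the far half, and the plate is held up by the parked bar alone. Now I'll push.

Emit:
send_rows:
  moves:
    - {"x": -0.1, "y": 0, "z": 0, "roll": 0}
    - {"x": -0.2, "y": 0, "z": 0, "roll": 0}
    - {"x": -0.3, "y": 0, "z": 0, "roll": 0}
    - {"x": -0.36, "y": 0, "z": 0, "roll": 0}
    - {"x": -0.4, "y": 0, "z": 0, "roll": 0}

```text
time: 20.85
tcp_pos: [554.9, 35.0, -11.0]
tool_rot: [2.004, 2.419, 0.001]
wrist_force: [-0.3, 1.4, 3.9]
finger_gap: 29.7
grip_force: 10.0
```

Emit:
send_rows:
  moves:
    - {"x": -0.02, "y": 0, "z": 0, "roll": 0}
    - {"x": -0.04, "y": 0, "z": 0, "roll": 0}
    - {"x": -0.06, "y": 0, "z": 0, "roll": 0}

```text
time: 21.1
tcp_pos: [555.6, 29.8, -11.0]
tool_rot: [-2.003, -2.42, -0.001]
wrist_force: [-0.8, 1.3, 3.4]
finger_gap: 30.2
grip_force: 10.0
```

Emit:
send_rows:
  moves:
    - {"x": -0.02, "y": 0, "z": 0, "roll": 0}
    - {"x": -0.04, "y": 0, "z": 0, "roll": 0}
    - {"x": -0.06, "y": 0, "z": 0, "roll": 0}

```text
time: 21.35
tcp_pos: [556.7, 24.0, -11.0]
tool_rot: [2.002, 2.421, 0.001]
wrist_force: [0.0, 2.0, 4.0]
finger_gap: 30.2
grip_force: 10.0
```

Emit:
send_rows:
  moves:
    - {"x": -0.015, "y": 0, "z": 0, "roll": 0}
    - {"x": -0.03, "y": 0, "z": 0, "roll": 0}
    - {"x": -0.04, "y": 0, "z": 0, "roll": 0}

```text
time: 21.6
tcp_pos: [557.5, 19.9, -11.0]
tool_rot: [2.003, 2.42, 0.001]
wrist_force: [-1.2, 3.1, 4.6]
finger_gap: 29.7
grip_force: 10.0
```

Emit:
send_rows:
  moves:
    - {"x": -0.015, "y": 0, "z": 0, "roll": 0}
    - {"x": -0.03, "y": 0, "z": 0, "roll": 0}
    - {"x": -0.03, "y": 0, "z": 0, "roll": 0}

```text
time: 21.85
tcp_pos: [558.1, 16.7, -11.0]
tool_rot: [2.003, 2.42, 0.0]
wrist_force: [0.3, 2.7, 5.2]
finger_gap: 29.6
grip_force: 10.0
```

Emit:
send_rows:
  moves:
    - {"x": -0.015, "y": 0, "z": 0, "roll": 0}
    - {"x": -0.03, "y": 0, "z": 0, "roll": 0}
    - {"x": -0.03, "y": 0, "z": 0, "roll": 0}

```text
time: 22.1
tcp_pos: [558.6, 13.8, -11.0]
tool_rot: [2.003, 2.42, 0.0]
wrist_force: [-1.2, 2.2, 4.9]
finger_gap: 29.8
grip_force: 10.0
```

Emit:
send_rows:
  moves:
    - {"x": -0.015, "y": 0, "z": 0, "roll": 0}
    - {"x": -0.03, "y": 0, "z": 0, "roll": 0}
    - {"x": -0.03, "y": 0, "z": 0, "roll": 0}

```text
time: 22.35
tcp_pos: [559.0, 11.9, -11.0]
tool_rot: [-2.002, -2.419, -0.002]
wrist_force: [-0.8, 4.3, 5.6]
finger_gap: 30.0
grip_force: 10.0
```

Emit:
send_rows:
  moves:
    - {"x": -0.015, "y": 0, "z": 0, "roll": 0}
    - {"x": -0.03, "y": 0, "z": 0, "roll": 0}
    - {"x": -0.03, "y": 0, "z": 0, "roll": 0}

```text
time: 22.6
tcp_pos: [559.0, 11.3, -11.2]
tool_rot: [-2.0, -2.416, -0.006]
wrist_force: [-2.0, 10.2, 6.7]
finger_gap: 29.7
grip_force: 10.0
```

Run:
```python
from h import *
s=r.state();print(s['time'],s['tcp_pos'],s['wrist_force'])
P=plate_look();plate2()
C=np.array([531.3,-154.]);th=np.radians(10.76);px=np.array([np.sin(th),-np.cos(th)]);py=np.array([np.cos(th),np.sin(th)])
print('tip plate frame (if no slip)',((s['tcp_pos'][:2]-C)@px+100).round(1),((s['tcp_pos'][:2]-C)@py).round(1))
# block rear end seen by wrist/side
im,d=viewer.grab_frame('wrist');P=cloud(viewer.calibration('wrist'),d);t=P[...,:2]-s['tcp_pos'][:2];f=phi_of(s['tool_rot']);tx=t@[np.cos(f),np.sin(f)];ty=t@[np.sin(f),-np.cos(f)]
m=(abs(ty)<12)&(P[...,2]>26)&(P[...,2]<38)&(tx>8)&(tx<60);print('rear end tx',np.percentile(tx[m],99) if m.sum() else None,'z',np.median(P[...,2][m]))
```

```text
22.6 [558.9675076   11.3091055  -11.16746096] [-2.04147294 10.20967269  6.73999118]
plate med xy [ 518.7 -183.4] ((532.02880859375, -163.8893585205078), (240.35218811035156, 204.0172576904297), 10.510757446289062) edge top z 61.8 slopes [-7.41000e-02 -1.60000e-03  5.36308e+01]
plate2 ((532.648681640625, -172.3919219970703), (240.844482421875, 187.0860137939453), 9.462322235107422)
tip plate frame (if no slip) -57.2 58.0
rear end tx 29.468476908240493 z 30.83108402667044
```

The block has met the runner: push about 8 N above sliding friction, end about 53 mm under the edge. With the block that deep, the plate would rest near the 34.5 mm limit, so I'll draw it back about 12 mm. It stays well over 27 mm under. Then I release it and go back to the bar.

Emit:
send_rows:
  moves:
    - {"x": 0.03, "y": 0, "z": 0, "roll": 0}
    - {"x": 0.07, "y": 0, "z": 0, "roll": 0}
    - {"x": 0.11, "y": 0, "z": 0, "roll": 0}
    - {"x": 0.15, "y": 0, "z": 0, "roll": 0}
    - {"x": 0.15, "y": 0, "z": 0, "roll": 0}

```text
time: 23.17
tcp_pos: [556.9, 22.8, -11.2]
tool_rot: [2.002, 2.42, -0.001]
wrist_force: [0.9, -1.7, 4.4]
finger_gap: 30.3
grip_force: 10.0
```

Emit:
send_rows:
  moves:
    - {"x": 0, "y": 0, "z": 0, "roll": 0}
    - {"x": 0, "y": 0, "z": 0, "roll": 0}
    - {"x": 0, "y": 0, "z": 0, "roll": 0}
    - {"x": 0, "y": 0, "z": 0, "roll": 0}
  hand: 55

```text
time: 23.5
tcp_pos: [556.0, 23.0, -12.1]
tool_rot: [-2.002, -2.419, 0.001]
wrist_force: [-0.7, -0.1, -0.1]
finger_gap: 50.4
grip_force: 0.0
```

Emit:
send_rows:
  moves:
    - {"x": 0, "y": 0, "z": -0.3, "roll": 0}
    - {"x": 0, "y": 0, "z": -0.6, "roll": 0}
    - {"x": 0, "y": 0, "z": -0.9, "roll": 0}
    - {"x": 0, "y": 0, "z": -1, "roll": 0}
    - {"x": 0, "y": 0, "z": -1, "roll": 0}

```text
time: 23.92
tcp_pos: [559.1, 22.7, 92.2]
tool_rot: [1.999, 2.416, 0.007]
wrist_force: [-0.4, -0.4, -0.5]
finger_gap: 52.1
grip_force: 0.0
```

Run:
```python
from h import *
s=r.state();print(s['time'],s['tcp_pos'],s['finger_gap'])
plan([(466,122.5,90,1.668)])
```

```text
23.9167 [559.12039698  22.73724082  92.21233677] 52.08441682435267
x 0.577 y -0.364 z 0.011 roll 0.029 rows 2 -> [512.56  72.62  91.11   1.71]
x 0.56 y -0.39 z 0.011 roll 0.029 rows 2 -> [466.   122.5   90.     1.67]
```

Emit:
send_rows:
  moves:
    - {"x": 0.29, "y": -0.18, "z": 0, "roll": 0.029}
    - {"x": 0.58, "y": -0.36, "z": 0, "roll": 0.029}
    - {"x": 0.58, "y": -0.36, "z": 0, "roll": 0.029}

```text
time: 24.17
tcp_pos: [505.5, 76.3, 85.6]
tool_rot: [-2.049, -2.372, 0.005]
wrist_force: [0.7, -0.9, 0.3]
finger_gap: 51.9
grip_force: 0.0
```

Emit:
send_rows:
  moves:
    - {"x": 0.28, "y": -0.2, "z": 0, "roll": 0.029}
    - {"x": 0.56, "y": -0.39, "z": 0, "roll": 0.029}
    - {"x": 0.56, "y": -0.39, "z": 0, "roll": 0.029}
    - {"x": 0.56, "y": -0.39, "z": 0, "roll": 0.029}

```text
time: 24.5
tcp_pos: [462.3, 123.4, 86.7]
tool_rot: [-2.107, -2.328, 0.004]
wrist_force: [0.8, 0.4, -0.2]
finger_gap: 51.3
grip_force: 0.0
```

Run:
```python
from h import *
bar_fit()
plan([(466,122.5,5.5,1.668)])
```

```text
t 24.5 tcp [462.3 123.4  86.7] phi 1.671 F [ 0.8  0.4 -0.2] | top slope(handle up +) 0.145 top z at grip 27.5 end tx 93.8 yaw dy/dx -0.051 ty0 6.1 3194
x -0.005 y 0.028 z 0.816 roll 0.001 rows 2 -> [466.   122.5    5.5    1.67]
```

Emit:
send_rows:
  moves:
    - {"x": 0, "y": 0.03, "z": 0.3, "roll": 0}
    - {"x": 0, "y": 0.03, "z": 0.45, "roll": 0}
    - {"x": 0, "y": 0.03, "z": 0.45, "roll": 0}

```text
time: 24.8
tcp_pos: [464.3, 121.6, 39.0]
tool_rot: [-2.109, -2.321, 0.011]
wrist_force: [-0.6, 0.2, -0.1]
finger_gap: 52.2
grip_force: 0.0
```

```bash
cat >> h.py <<'E'
def bar_fix():
    s=r.state();print(s['time'].__round__(2),s['tcp_pos'].round(1),np.round(tofix(s['tcp_pos']),1),phi_of(s['tool_rot']).round(3),s['wrist_force'].round(1))
    im,d=viewer.grab_frame('wrist');P=cloud(viewer.calibration('wrist'),d)
    x=(P[...,:2]-F)@fx;y=(P[...,:2]-F)@fy;z=P[...,2]
    for lo,hi in((-188,-172),(-172,-156),(-156,-140)):
        m=(x>lo)&(x<hi)&(z>12)&(z<100)&(y>-48)&(y<22)
        if m.sum()>30: print(lo,m.sum(),'z',np.median(z[m]).round(1),'y',np.percentile(y[m],[1,50,99]).round(1))
E
python3 - <<'E'
from h import *
bar_fix()
E
```

```text
24.8 [464.3 121.6  39. ] [-113.9    0.2] 1.667 [-0.6  0.2 -0.1]
-188 960 z 34.4 y [-4.6  5.3 15.4]
-172 892 z 34.9 y [-4.6  5.  14.5]
-156 865 z 35.4 y [-5.1  4.6 14.3]
```

Emit:
send_rows:
  moves:
    - {"x": 0, "y": 0.02, "z": 0.2, "roll": 0}
    - {"x": 0, "y": 0.02, "z": 0.34, "roll": 0}
    - {"x": 0, "y": 0.02, "z": 0.37, "roll": 0}
    - {"x": 0, "y": 0.02, "z": 0.37, "roll": 0}

```text
time: 25.18
tcp_pos: [468.9, 122.9, 6.4]
tool_rot: [-2.111, -2.325, 0.002]
wrist_force: [-0.2, 0.1, -0.1]
finger_gap: 51.3
grip_force: 0.0
```

Emit:
send_rows:
  moves:
    - {"x": 0, "y": 0, "z": 0, "roll": 0}
    - {"x": 0, "y": 0, "z": 0, "roll": 0}
    - {"x": 0, "y": 0, "z": 0, "roll": 0}
    - {"x": 0, "y": 0, "z": 0, "roll": 0}
    - {"x": 0, "y": 0, "z": 0, "roll": 0}
  hand: 0
  newtons: 35

```text
time: 25.6
tcp_pos: [467.1, 123.3, 7.2]
tool_rot: [-2.109, -2.325, 0.005]
wrist_force: [-7.7, -0.8, 4.0]
finger_gap: 21.8
grip_force: 3.8
```

Emit:
send_rows:
  moves:
    - {"x": 0, "y": 0, "z": 0, "roll": 0}
    - {"x": 0, "y": 0, "z": 0, "roll": 0}

```text
time: 25.77
tcp_pos: [466.6, 123.2, 7.0]
tool_rot: [-2.109, -2.324, 0.006]
wrist_force: [-6.7, -1.2, 4.2]
finger_gap: 19.2
grip_force: 35.0
```

Run:
```python
from h import *
s=r.state();print(s['finger_gap'],s['grip_force']);bar_fix()
```

```text
19.19592678057073 35.001041293144226
25.77 [466.6 123.2   7. ] [-115.2    2.6] 1.668 [-6.7 -1.2  4.2]
-188 1317 z 32.3 y [-4.2  5.5 15.3]
-172 1250 z 32.9 y [-4.7  5.  14.6]
-156 1200 z 33.4 y [-5.3  4.6 14.4]
```

Emit:
send_rows:
  moves:
    - {"x": 0, "y": 0, "z": 0.02, "roll": 0}
    - {"x": 0, "y": 0, "z": 0.04, "roll": 0}
    - {"x": 0, "y": 0, "z": 0.055, "roll": 0}
    - {"x": 0, "y": 0, "z": 0.065, "roll": 0}
    - {"x": 0, "y": 0, "z": 0.065, "roll": 0}

```text
time: 26.23
tcp_pos: [467.0, 123.2, 3.8]
tool_rot: [-2.109, -2.325, 0.006]
wrist_force: [-12.7, -1.8, 20.6]
finger_gap: 19.7
grip_force: 35.0
```

Run:
```python
from h import *
bar_fix()
```

```text
26.23 [467.  123.2   3.8] [-115.1    3. ] 1.668 [-12.7  -1.8  20.6]
-188 1303 z 27.6 y [-4.   5.8 15.7]
-172 1238 z 28.5 y [-4.4  5.4 15.5]
-156 1200 z 29.4 y [-5.   4.9 14.8]
```

Emit:
send_rows:
  moves:
    - {"x": 0, "y": -0.01, "z": 0.015, "roll": 0}
    - {"x": 0, "y": -0.01, "z": 0.03, "roll": 0}
    - {"x": 0, "y": -0.01, "z": 0.03, "roll": 0}

```text
time: 26.53
tcp_pos: [467.0, 123.2, 1.4]
tool_rot: [-2.11, -2.327, 0.003]
wrist_force: [-11.5, -1.7, 21.4]
finger_gap: 19.4
grip_force: 35.0
```

Run:
```python
from h import *
bar_fix()
```

```text
26.53 [467.  123.2   1.4] [-115.1    3.1] 1.668 [-11.5  -1.7  21.4]
-188 1300 z 24.0 y [-4.   5.7 15.7]
-172 1242 z 25.2 y [-4.5  5.4 15.1]
-156 1200 z 26.5 y [-5.   4.9 14.8]
```

Emit:
send_rows:
  moves:
    - {"x": 0, "y": -0.045, "z": 0, "roll": -0.022}
    - {"x": 0, "y": -0.09, "z": 0, "roll": -0.045}
    - {"x": -0.005, "y": -0.13, "z": 0, "roll": -0.067}
    - {"x": -0.01, "y": -0.17, "z": 0, "roll": -0.09}
    - {"x": -0.015, "y": -0.205, "z": 0, "roll": -0.111}

```text
time: 27.0
tcp_pos: [451.2, 121.4, 1.9]
tool_rot: [1.898, 2.498, 0.012]
wrist_force: [-2.7, 2.0, 14.6]
finger_gap: 19.7
grip_force: 35.9
```

Emit:
send_rows:
  moves:
    - {"x": 0, "y": 0, "z": 0, "roll": 0}

```text
time: 27.08
tcp_pos: [450.2, 121.2, 1.7]
tool_rot: [1.899, 2.498, 0.01]
wrist_force: [-2.7, 2.0, 15.3]
finger_gap: 19.8
grip_force: 35.6
```

Run:
```python
from h import *
bar_fix()
```

```text
27.08 [450.2 121.2   1.7] [-115.1  -13.9] 1.842 [-2.7  2.  15.3]
-188 1290 z 24.4 y [-30.2 -20.2 -10.2]
-172 1252 z 25.6 y [-28.5 -18.5  -8.4]
-156 1195 z 26.9 y [-26.7 -16.7  -6.7]
```

Emit:
send_rows:
  moves:
    - {"x": 0, "y": -0.02, "z": 0, "roll": -0.01}
    - {"x": 0, "y": -0.045, "z": 0, "roll": -0.02}
    - {"x": 0, "y": -0.045, "z": 0, "roll": -0.02}

```text
time: 27.38
tcp_pos: [446.4, 120.3, 1.8]
tool_rot: [1.86, 2.527, 0.011]
wrist_force: [-2.7, 3.3, 15.1]
finger_gap: 19.5
grip_force: 35.5
```

Run:
```python
from h import *
bar_fix()
```

```text
27.38 [446.4 120.3   1.8] [-114.7  -17.8] 1.873 [-2.7  3.3 15.1]
-188 1294 z 24.5 y [-36.6 -26.5 -16.2]
-172 1249 z 25.7 y [-34.3 -24.2 -13.9]
-156 1199 z 26.9 y [-32.1 -22.  -11.7]
```

Emit:
send_rows:
  moves:
    - {"x": 0, "y": -0.005, "z": -0.02, "roll": 0}
    - {"x": 0, "y": -0.01, "z": -0.04, "roll": 0}
    - {"x": 0, "y": -0.01, "z": -0.06, "roll": 0}
    - {"x": 0, "y": -0.01, "z": -0.08, "roll": 0}
    - {"x": 0, "y": -0.01, "z": -0.1, "roll": 0}

```text
time: 27.85
tcp_pos: [444.8, 120.0, 10.6]
tool_rot: [1.86, 2.528, 0.01]
wrist_force: [-1.4, 2.9, 8.8]
finger_gap: 19.5
grip_force: 35.0
```

Emit:
send_rows:
  moves:
    - {"x": 0, "y": 0, "z": -0.01, "roll": 0}
    - {"x": 0, "y": 0, "z": -0.02, "roll": 0}
    - {"x": 0, "y": 0, "z": -0.03, "roll": 0}

```text
time: 28.1
tcp_pos: [444.8, 119.6, 13.5]
tool_rot: [1.86, 2.528, 0.009]
wrist_force: [-1.4, 2.0, 10.0]
finger_gap: 19.6
grip_force: 35.0
```

Emit:
send_rows:
  moves:
    - {"x": 0, "y": 0, "z": -0.01, "roll": 0}
    - {"x": 0, "y": 0, "z": -0.02, "roll": 0}
    - {"x": 0, "y": 0, "z": -0.03, "roll": 0}

```text
time: 28.35
tcp_pos: [444.7, 119.2, 16.3]
tool_rot: [1.86, 2.528, 0.008]
wrist_force: [-0.9, -0.0, 6.6]
finger_gap: 19.4
grip_force: 35.0
```

Run:
```python
from h import *
bar_fix();plate_look()
```

```text
28.35 [444.7 119.2  16.3] [-113.8  -19.6] 1.873 [-0.9 -0.   6.6]
-188 1435 z 47.5 y [-39.6 -29.4 -19. ]
-172 1345 z 46.6 y [-37.4 -27.1 -16.6]
-156 1230 z 45.9 y [-34.6 -24.3 -13.9]
plate med xy [ 530.5 -150.6] ((535.458984375, -153.27459716796875), (240.92340087890625, 221.0498504638672), 8.443957328796387) edge top z 55.1 slopes [-4.05000e-02 -3.00000e-04  5.06695e+01]
```

Emit:
send_rows:
  moves:
    - {"x": 0, "y": 0, "z": -0.01, "roll": 0}
    - {"x": 0, "y": 0, "z": -0.02, "roll": 0}
    - {"x": 0, "y": 0, "z": -0.03, "roll": 0}

```text
time: 28.7
tcp_pos: [443.6, 118.7, 17.2]
tool_rot: [1.86, 2.529, 0.004]
wrist_force: [1.1, -0.6, -0.1]
finger_gap: 19.3
grip_force: 35.0
```

Emit:
send_rows:
  moves:
    - {"x": 0, "y": 0, "z": -0.01, "roll": 0}
    - {"x": 0, "y": 0, "z": -0.02, "roll": 0}
    - {"x": 0, "y": 0, "z": -0.03, "roll": 0}

```text
time: 28.95
tcp_pos: [441.3, 118.0, 18.2]
tool_rot: [-1.859, -2.53, 0.004]
wrist_force: [0.7, 0.1, -3.1]
finger_gap: 19.6
grip_force: 35.0
```

Run:
```python
from h import *
bar_fix();plate_look()
```

```text
28.95 [441.3 118.   18.2] [-113.   -23.1] 1.874 [ 0.7  0.1 -3.1]
-188 1467 z 50.3 y [-45.2 -34.5 -24.1]
-172 1354 z 49.3 y [-41.9 -31.5 -21.1]
-156 1251 z 48.2 y [-39.2 -28.8 -18.1]
plate med xy [ 530.9 -150.8] ((535.358154296875, -153.073486328125), (240.71592712402344, 220.65621948242188), 8.45200252532959) edge top z 55.1 slopes [-4.0800e-02  8.0000e-04  5.0569e+01]
```

The plate is resting on the block and the hand now carries only the bar's weight. I'll release the bar and go up.

Emit:
send_rows:
  moves:
    - {"x": 0, "y": 0, "z": 0.02, "roll": 0}
    - {"x": 0, "y": 0, "z": 0.02, "roll": 0}
  newtons: 8

```text
time: 29.22
tcp_pos: [441.4, 118.2, 17.2]
tool_rot: [-1.86, -2.53, 0.003]
wrist_force: [-3.9, -0.1, 1.8]
finger_gap: 19.9
grip_force: 8.0
```

Emit:
send_rows:
  moves:
    - {"x": 0, "y": 0, "z": 0, "roll": 0}
    - {"x": 0, "y": 0, "z": 0, "roll": 0}
    - {"x": 0, "y": 0, "z": 0, "roll": 0}
    - {"x": 0, "y": 0, "z": 0, "roll": 0}
  hand: 50

```text
time: 29.55
tcp_pos: [442.7, 118.4, 17.4]
tool_rot: [1.86, 2.531, 0.001]
wrist_force: [-0.7, 0.1, 0.6]
finger_gap: 43.3
grip_force: 0.0
```

Emit:
send_rows:
  moves:
    - {"x": 0, "y": 0, "z": -0.2, "roll": 0}
    - {"x": 0, "y": 0, "z": -0.5, "roll": 0}
    - {"x": 0, "y": 0, "z": -0.8, "roll": 0}
    - {"x": 0, "y": 0, "z": -1, "roll": 0}
    - {"x": 0, "y": 0, "z": -1, "roll": 0}

```text
time: 29.97
tcp_pos: [445.9, 118.9, 122.7]
tool_rot: [1.856, 2.525, 0.012]
wrist_force: [-0.0, 0.5, 0.1]
finger_gap: 47.0
grip_force: 0.0
```

Emit:
send_rows:
  moves:
    - {"x": 0, "y": 0, "z": -0.3, "roll": 0}
    - {"x": 0, "y": 0, "z": -0.3, "roll": 0}
    - {"x": 0, "y": 0, "z": -0.3, "roll": 0}

```text
time: 30.22
tcp_pos: [443.2, 118.4, 147.7]
tool_rot: [1.86, 2.53, 0.003]
wrist_force: [-0.5, 0.1, -0.9]
finger_gap: 46.8
grip_force: 0.0
```

Run:
```python
from h import *
bar_fix();plate_look();s=r.state();print(s['finger_gap'])
im,d=viewer.grab_frame('side');P=cloud(viewer.calibration('side'),d);q=P.reshape(-1,3)
q=q[(q[:,2]>26)&(q[:,2]<36)&(q[:,0]>525)&(q[:,0]<590)&(q[:,1]>-45)&(q[:,1]<80)];rc=cv2.minAreaRect(q[:,:2].astype(np.float32));print('shim visible',rc,np.percentile(q[:,1],[1,99]))
```

```text
30.22 [443.2 118.4 147.7] [-113.2  -21.1] 1.874 [-0.5  0.1 -0.9]
-188 454 z 48.0 y [-46.  -35.8 -25.6]
-172 437 z 47.0 y [-43.  -32.9 -22.5]
-156 429 z 46.1 y [-40.2 -30.  -19.4]
plate med xy [ 531.  -150.7] ((535.199462890625, -153.03378295898438), (240.19090270996094, 221.02044677734375), 8.33566951751709) edge top z 54.9 slopes [-4.01000e-02  1.00000e-03  5.05055e+01]
46.89386644270421
shim visible ((557.3628540039062, 14.953290939331055), (29.965892791748047, 70.18408966064453), 10.532514572143555) [-17.69383997  48.61402049]
```

```bash
python3 -c "
from h import *
print(r.finish_job())"
```

```text
the job is handed in; nothing more can be done
None
```

I handed the job in at about 30 s. By my last measurements the plate rests on the block with its edge about 33 mm up, the block's end is about 41 mm under the far half (drawn back about 12 mm after meeting the runner), the bar is unhooked and released, and the hand is clear; no verdict came back.

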